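# Draw the purge plug out of the welded pipe

### The arm

A 6-joint arm with a two-finger parallel gripper is mounted at the origin on the work surface. World frame = base frame: x ahead of the robot, y to its left, z up, the work surface at z = 0. Lengths are in m, angles in rad, forces in N, time in s.
With the tool pointing down it reaches from about 0.4 to 0.825 m from the base axis. Payload 7 kg.
Tool frame: the origin (TCP) lies midway between the tips of the shut fingers; the grasp point (between the pads) lies 19 mm behind it (manip.grasp_offset is the distance from the TCP to the grasp point, in m); z points along the fingers, x is the direction in which the jaws open and shut, and the axes are right-handed (so a half turn about z gives the same grasp; the last joint's range is limited). The gripper opens to 88 mm and grips with 3 to 60 N. Pads are 19 mm wide; open, the fingers measure 130 mm over their backs; the gripper's body (78 mm by 193 mm) begins 47 mm behind the grasp point.
Start: joints at [1.513, 0.359, 0.012, 0, -1.224, -0.288], TCP at [0.229, 0.635, 0.227] pointing down, gripper open.
Joint ranges: [-3.07, 3.07], [-1.43, 2.12], [-1.02, 1.25], [-3.03, 1.67], [-3.05, -0], [-3.03, 3.03]. Speed limits (rad/s): [2.39, 2.39, 3.01, 3.14, 3.14, 3.14].

### API

Orientations are given as a unit quaternion [w, x, y, z].
In Python, from bench import readout, eyes, hand_in, manip gives the robot as it stands. The module is installed in compiled form; this text tells all that it offers.
- The arm moves only by the tool arm_command, never from a script. Its argument "plan" is a list of rows, each a list of 2 entries, a list of its own where there are three numbers: the shift along the tool's x, y, z in mm, then the turn, a rotation vector about the tool's x, y, z in degrees. A call has 1 to 5 rows; each row is the pose to reach, as a shift and turn from the pose commanded when the call began, along the tool's axes at that moment; what a row does not reach only later rows make up. A row lasts 1/12 s, in which the tool goes at most 41.7 mm and 7.16 degrees, less where a joint would pass 70% of its speed; a pose out of reach is approached as far as the arm can. A call with a gripper value outside its range is refused whole. "jaw" is the finger opening in mm, from 0 to 87.6, set as the call begins (left out, the last holds). The fingers move at their own pace and stop on an object; "force" is the grip in N (left out, the last holds). Time passes only in rows, so rows that repeat a pose let the fingers close. It gives the time, the measured TCP pose, the force and the opening at its end, in the units of the state.
- readout.sense(): the state, without advancing time (a new reading comes with each control period).
- eyes.camera(name): name is "side" or "top" or "wrist"; returns a dict with "pixels" (420x560x3 uint8, red, green, blue), "range_z" (420x560 float32, m along the optical axis (not along the pixel's ray), 0 where there is no reading), "fovy" (degrees; the focal length in pixels is half the picture's height over the tangent of half this angle, whatever the lens; pixels are square), "cx", "cy" (the principal point, pixels), "distortion" ([k1, k2, p1, p2, k3] as OpenCV has them; the pictures are not rectified), "R" (3x3) and "t" (3): a world point X has camera coordinates R X + t. Camera axes: x right, y down, z forward; pixel columns grow to the right and rows downward; lengths in m; the calibration is good to about 2 mm. A picture is of the moment at which its call begins.
- hand_in(): hands the job in, once; it reports no verdict.
The state is a dict: "time": time; "joint_positions": joint angles; "qd": joint speeds; "effort": joint torques, N m; "position": TCP position; "eef_rot": TCP orientation; "wrist_force": force on the tool from outside, world axes, zero at the start; "ft_torque": the same for the moment, N m; "finger_gap": finger opening in m.
Only numpy, scipy, OpenCV 4.12 (cv2) and the standard library are available. Lean on these libraries where they do the work, as an engineer would, in place of code of your own. Each camera call takes 0.05 s, during which the arm holds its last target.

### The job

The weld is done: take the long hook from the rack, catch the pull loop of the purge plug deep in the leaning pipe and draw the plug out with the hook alone, never touching it with the gripper. Set it down gently, flat on its base with the loop up, inside the low tray, unhook it, then hang the hook back in its free rack slot. Leave the scriber, spray can, disc stack and steel angle where they are, and do not bump the arm or gripper against the pipe, its positioner or the torch above it.

Things in the scene. Friction and masses are not known exactly. Their poses are not given: they have to be found in the camera images.
- pipe: Steel pipe stub, open end up, in a chuck on a fixed blue positioner. Origin: centre of the bore's flat floor, 82 mm above the bench. z runs up the bore, leaning 30 degrees from vertical roughly towards the robot; y is level; x points to the higher side of the bore wall (away from the robot). Bore diameter 92, outside 106. Chuck jaws reach 34 mm up the outside.
- mouth (a point): Centre of the pipe's open mouth, 130 mm up the bore from its floor; axes as the pipe's.
- torch_tip (a point): Copper tip of a fixed torch hanging over the far side of the mouth (axes as the pipe's). The torch, up to 28 mm thick, rises from here at 45 degrees away from the robot: 70 mm up and 70 mm away it meets a level 16 mm bar to an upright post 110 mm behind the tip. Nothing of it lies nearer the robot than the tip. Do not bump it.
- plug: Loose purge plug: aluminium disc, diameter 82, 20 thick, bevelled rims, black seal, with a stiff fixed wire loop; 0.18 to 0.35 kg. Origin: centre of its underside; z: its axis, loop on top. It starts flat on the bore floor against the lower, robot-side wall. Loop: arch of 8 mm wire in the y-z plane, window 44 wide (y), from 20 to 60 mm above the underside.
- plug_loop (a point): Centre of the level top bar of the plug's loop, 64 mm above its underside, about 66 mm inside the mouth at the start; axes as the plug's. The 8 mm bar runs along y for 52 mm; both sides of the loop are alike.
- hook_grip (a point): Centre of the hook's wooden handle, 34 (x) by 26 (y) by 64 high (z), z up as it hangs. From its underside, 32 mm below this point, a 7 mm steel shank runs down 125 mm, then turns to the hook's -x for 22 mm and up again for 14 mm (centre lines): a J open towards the handle, inner gap 15. J bottom's centre line: 157 mm below this point. Hook mass 0.16 kg.
- scriber_grip (a point): Bystander: centre of the handle (34 x 26 x 64 mm) of a scriber in the other slot, like the hook's but with a straight pointed 120 mm shank.
- slot_left (a point): Rest point of one slot of the fixed grey rack, on its plate's top face, 150 mm above the bench. x points along the slot to its closed end, 25 mm on; the open end is 40 mm back on the -x side (robot side). Slot 14 wide, plate 10 thick, 100 by 240 mm, open space below. A hung tool has its shank here, handle centre 32 mm above.
- slot_right (a point): Rest point of the rack's other slot, 110 mm from the first along y; same meaning. Which slot holds the hook varies.
- tray: Fixed open aluminium tray, 170 (x) by 190 (y) by 22 mm high outside, walls and floor 4 mm thick. Origin: centre of its underside, on the bench.
- can: Bystander: upright spray can, diameter 56, 150 high; origin at the centre of its underside.
- discs: Bystander: stack of grinding discs, diameter 110, 30 high; origin at the centre of its underside.
- angle: Bystander: steel angle offcut in front of the positioner, 100 (x) by 50 (y), with an upright flange along its +y edge, 50 high; origin at the centre of its underside.
Things that resemble listed ones, but are neither listed nor needed, are in the scene too. Leave any blue or yellow look-alike of the part that bears hook_grip alone.

How it is judged:
On the way, in this order (a step that is already met when the one before it is completed fails the run):
1. the plug hangs on the hook, clear of the pipe (distance between plug and pipe above 0.137 m and contact force between hook and plug above 0.5 N), for 0.2 s.
2. the plug stands flat in the tray, at rest and off the hook (x of plug in the frame of tray between -0.045 and 0.045 m and y of plug in the frame of tray between -0.055 and 0.055 m and height (world z) of plug below 0.01 m and angle between plug's own z axis and vertical below 0.1 rad and linear speed of plug below 0.02 m/s and contact force between hook and plug below 0.05 N), for 0.2 s.
At the end, for the whole second after the job is handed in: The plug stands wholly inside the tray, flat on its floor (within 0.1 rad of upright), at rest and off the hook; the hook hangs upright in a rack slot, within 20 mm of the slot's rest point, handle underside on the plate (7 mm), at rest; every bystander within 20 mm of its start (all of step 2 and (horizontal distance between hook_grip and slot_left below 0.02 m or horizontal distance between hook_grip and slot_right below 0.02 m) and height (world z) of hook_grip between 0.175 and 0.189 m and angle between hook_grip's own z axis and vertical below 0.1 rad and linear speed of hook below 0.02 m/s); the robot touches nothing.
It fails at once if the gripper touches the plug (contact force between any of the fingers, the arm and plug above 0.5 N).
It fails at once if the arm or gripper bumps the pipe, positioner or torch (contact force between any of the fingers, the arm and pipe above 3 N).
It fails at once if the plug is dropped or slammed into the tray (contact force between plug and tray above 60 N).
It fails at once if a bystander is moved by more than 20 mm (distance of any of scriber_grip, can, discs, angle from where it was at the start of the episode above 0.02 m).
It also fails if it takes over 72 s, if anything falls off the work surface, if the arm or the gripper's body presses on something with over 40 N, if the wrist force passes 120 N, or if a joint passes its speed limit or range.

## Working session

There is one attempt and no reset: what is moved stays moved. The work goes in short steps, Python scripts to look and compute and a tool call to move; the robot and the scene stay as the last step left them, time stands still between calls to the robot, and variables do not carry over. Pictures are saved under pics/ and viewed, and the job is handed in when it is done.

Besides the shell and the picture viewer there is one more tool, called after "Emit:" as name([rows], argument=value, ...), one row to a line, values as JSON. arm_command: Moves the arm, as the interface text tells. Its arguments: {"type":"object","properties":{"plan":{"type":"array","items":{"type":"array"}},"jaw":{"type":"number"},"force":{"type":"number"}},"required":["plan"]}

```bash
mkdir -p pics; ls
cat > h.py <<'E'
import numpy as np, cv2
from bench import readout, eyes, hand_in, manip
def grab(n):
    c=eyes.camera(n); np.savez(f'pics/{n}.npz',**{k:np.array(v) for k,v in c.items()}); return c
def load(n): return dict(np.load(f'pics/{n}.npz'))
def cloud(c):
    h,w=c['range_z'].shape; f=h/2/np.tan(np.radians(float(c['fovy']))/2)
    K=np.array([[f,0,float(c['cx'])],[0,f,float(c['cy'])],[0,0,1]])
    u,v=np.meshgrid(np.arange(w),np.arange(h))
    p=cv2.undistortPoints(np.stack([u,v],-1).reshape(-1,1,2).astype(np.float64),K,np.array(c['distortion'],float)).reshape(h,w,2)
    z=c['range_z'].astype(float); P=np.stack([p[...,0]*z,p[...,1]*z,z],-1)
    X=(P-np.array(c['t']))@np.array(c['R']); X[z<=0]=np.nan
    return X
def proj(c,X):
    h,w=c['range_z'].shape; f=h/2/np.tan(np.radians(float(c['fovy']))/2)
    K=np.array([[f,0,float(c['cx'])],[0,f,float(c['cy'])],[0,0,1]])
    rv=cv2.Rodrigues(np.array(c['R'],float))[0]
    return cv2.projectPoints(np.atleast_2d(np.array(X,float)),rv,np.array(c['t'],float),K,np.array(c['distortion'],float))[0][:,0]
def save(c,name,s=1):
    im=cv2.cvtColor(c['pixels'],cv2.COLOR_RGB2BGR)
    if s!=1: im=cv2.resize(im,None,fx=s,fy=s)
    cv2.imwrite(f'pics/{name}.png',im)
E
python3 - <<'E'
from h import *
print(readout.sense()); print(manip.grasp_offset)
for n in ['side','top','wrist']:
    c=grab(n); save(c,n+'0',1.4); print(n,c['fovy'],c['distortion'],-np.array(c['R']).T@np.array(c['t']))
E
```

```text
pics
{'time': 0.0, 'joint_positions': array([ 1.51310082e+00,  3.59400453e-01,  1.10723051e-02, -3.45901053e-04,
       -1.22408693e+00, -2.88070445e-01]), 'qd': array([ 5.57053226e-04, -8.42996970e-04,  1.76858625e-03, -2.22158077e-05,
       -9.41484877e-04,  1.39227656e-03]), 'effort': array([ 3.70825786e-03, -5.82717776e+01,  2.93049842e+01,  6.99722797e+00,
        6.87510154e-03, -1.50496826e-04]), 'position': array([0.22864988, 0.63458548, 0.22562052]), 'eef_rot': array([-6.30181430e-04, -5.74878825e-01,  8.18238140e-01, -5.33293324e-04]), 'wrist_force': array([ 0.38722667, -0.69953005, -0.08346377]), 'ft_torque': array([ 0.02205554, -0.00507834,  0.03454032]), 'finger_gap': 0.08758230784333212}
0.0188
side 44.449198057132335 [-0.15039646  0.          0.          0.          0.        ] [-0.06186381 -0.9262367   1.08159814]
top 54.73198845401637 [-0.0689304  0.         0.         0.         0.       ] [ 0.4317462  -0.09658056  1.22729121]
wrist 61.19734253298641 [0.02639406 0.         0.         0.         0.        ] [0.29871984 0.60972553 0.38440737]
```

View pics/side0.png

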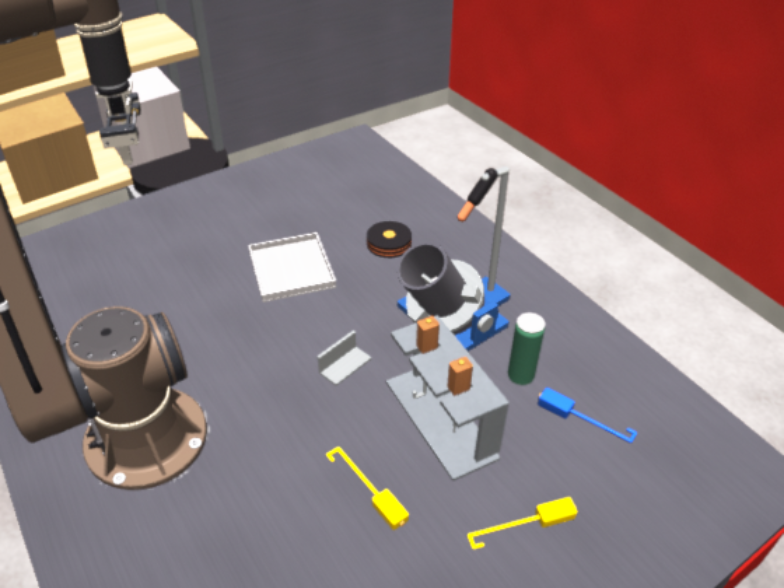

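View pics/top0.png

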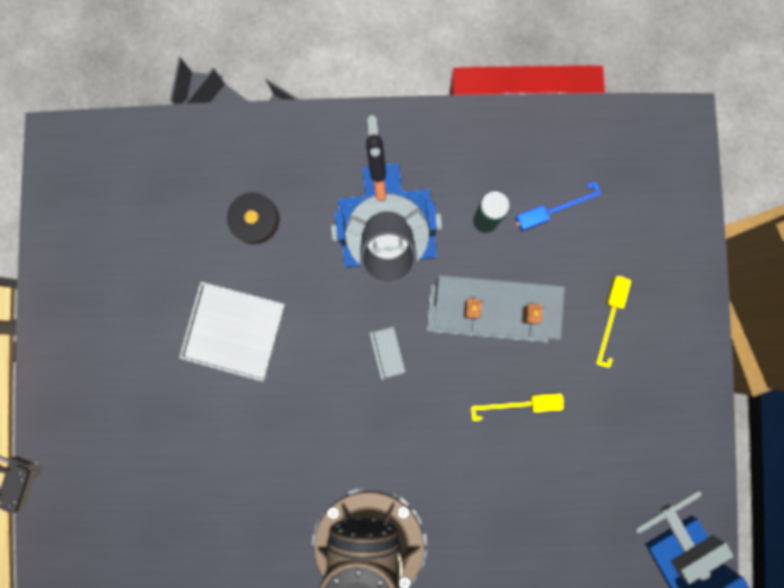

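View pics/wrist0.png

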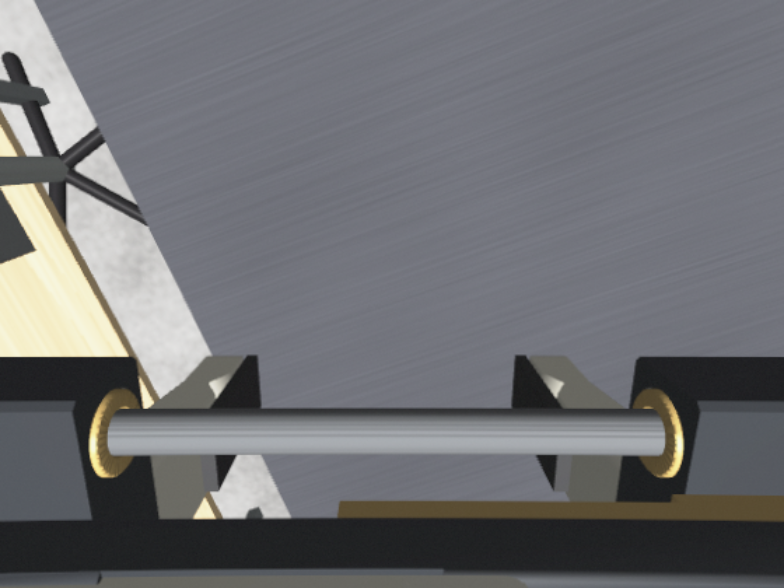

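Run:
```python
from h import *
s=load('side');t=load('top')
for n,c,(r0,r1,c0,c1) in [('sc',s,(110,350,220,420)),('tc',t,(60,280,120,420))]:
    im=cv2.cvtColor(c['pixels'],cv2.COLOR_RGB2BGR)[r0:r1,c0:c1]
    k=min(800/im.shape[1],600/im.shape[0]); cv2.imwrite(f'pics/{n}0.png',cv2.resize(im,None,fx=k,fy=k,interpolation=cv2.INTER_CUBIC))
    print(n,k)
X=cloud(t); Y=cloud(s)
for u,v in [(474,308),(535,314),(490,205),(252,217),(232,332),(388,352),(388,235)]:
    print('top',u,v,X[int(v/1.4),int(u/1.4)])
for u,v in [(428,325),(460,365),(462,215),(430,260)]:
    print('side',u,v,Y[int(v/1.4),int(u/1.4)])
```

```text
sc 2.5
tc 2.6666666666666665
top 474 308 [ 0.49024575 -0.21086544  0.21713414]
top 535 314 [ 0.47823528 -0.32043729  0.21649542]
top 490 205 [ 0.69323969 -0.2563658   0.15033243]
top 252 217 [0.70714002 0.23909868 0.02829   ]
top 232 332 [0.46033383 0.29133112 0.00514471]
top 388 352 [ 0.41263917 -0.04945336  0.00529487]
top 388 235 [ 0.626915   -0.06100073  0.21706693]
side 428 325 [ 0.48536404 -0.21515255  0.21365842]
side 460 365 [ 0.47544881 -0.3199918   0.21441173]
side 462 215 [ 0.67856382 -0.05667872  0.27853586]
side 430 260 [ 0.63340972 -0.02086573  0.16341572]
```

View pics/sc0.png

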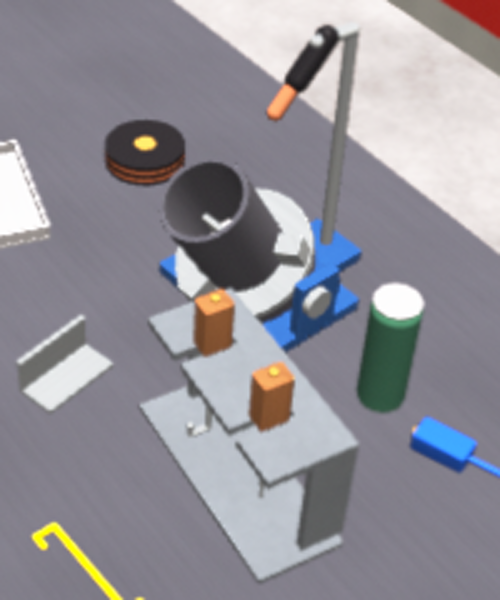

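View pics/tc0.png

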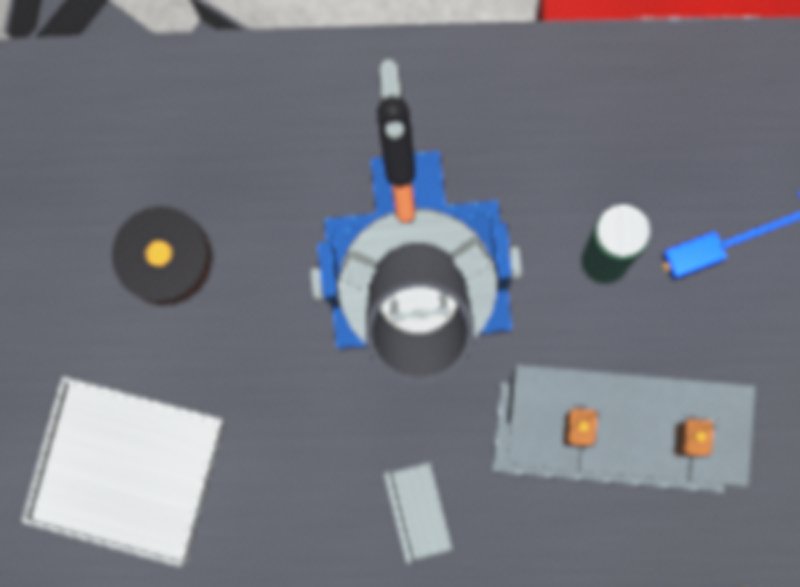

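Run:
```python
from h import *
np.set_printoptions(precision=4,suppress=True)
for n in ['top','side']:
    c=load(n);X=cloud(c);px=c['pixels'].astype(int)
    r,g,b=px[...,0],px[...,1],px[...,2]
    print(n)
    org=(r>g*1.5)&(r>b*1.8)&(r>90)
    for nm,y0,y1 in [('L',-.25,-.17),('R',-.36,-.28)]:
        for z0,z1 in [(.205,.225),(.14,.205)]:
            m=org&(X[...,0]>.4)&(X[...,0]<.56)&(X[...,1]>y0)&(X[...,1]<y1)&(X[...,2]>z0)&(X[...,2]<z1)
            P=X[m]
            if len(P)>6:
                rect=cv2.minAreaRect((P[:,:2]*1000).astype(np.float32))
                print(nm,z0,len(P),P.mean(0),'zmed',np.median(P[:,2]),rect)
    # rack plate
    m=(abs(X[...,2]-.15)<.006)&(X[...,0]>.38)&(X[...,0]<.58)&(X[...,1]>-.42)&(X[...,1]<-.1)
    P=X[m]; print('plate',len(P),np.median(P[:,2]),cv2.minAreaRect((P[:,:2]*1000).astype(np.float32)))
    # tray
    m=(X[...,2]<.04)&(X[...,2]>-.01)&(X[...,0]>.3)&(X[...,0]<.6)&(X[...,1]>.15)&(X[...,1]<.45)&(px.min(-1)>170)
    P=X[m]; print('tray',len(P),np.median(P[:,2]),cv2.minAreaRect((P[:,:2]*1000).astype(np.float32)))
    # torch orange
    m=org&(X[...,0]>.6)&(X[...,0]<.8)&(X[...,1]>-.12)&(X[...,1]<.03)&(X[...,2]>.2)
    P=X[m]; print('torch',len(P),P[np.argsort(P[:,2])][:8],P.max(0))
    # bench check
    m=(X[...,0]>.25)&(X[...,0]<.33)&(abs(X[...,1])<.1); print('bench z',np.nanmedian(X[m][:,2]))
```

```text
top
L 0.205 70 [ 0.4896 -0.2088  0.2127] zmed 0.21305012920000777 ((489.9171447753906, -209.81410217285156), (21.149057388305664, 28.86339569091797), 80.42900085449219)
R 0.205 66 [ 0.4786 -0.3169  0.2127] zmed 0.21296371401088182 ((479.42193603515625, -319.14208984375), (20.582660675048828, 28.09819793701172), 85.82501983642578)
plate 2876 0.14925095163070023 ((495.0993957519531, -267.6054382324219), (239.45957946777344, 100.8580551147461), 83.64369201660156)
tray 3394 0.003050405899846541 ((462.8553771972656, 290.20855712890625), (197.88133239746094, 174.70645141601562), 73.78458404541016)
torch 79 [[ 0.6808 -0.0469  0.2685]
 [ 0.6781 -0.0541  0.2688]
 [ 0.6805 -0.0542  0.2691]
 [ 0.6826 -0.0519  0.2705]
 [ 0.6777 -0.0494  0.2708]
 [ 0.6823 -0.0543  0.2716]
 [ 0.6798 -0.0495  0.2719]
 [ 0.6822 -0.0472  0.2723]] [ 0.7031 -0.0432  0.2995]
bench z -0.0011161572714440532
side
L 0.205 41 [ 0.4848 -0.2199  0.2103] zmed 0.21078706926169224 ((485.7294616699219, -218.39117431640625), (17.102724075317383, 31.483848571777344), 65.0042953491211)
L 0.14 174 [ 0.4836 -0.2199  0.1825] zmed 0.1827
[... 292 characters left out ...]
.471  -0.3291  0.1828] zmed 0.18302064693672765 ((472.6993103027344, -329.19927978515625), (16.29363250732422, 34.69402313232422), 56.892364501953125)
plate 2280 0.15020673802718565 ((498.87677001953125, -239.3357391357422), (300.04022216796875, 115.8650131225586), 80.84016418457031)
tray 1846 0.005333120054585703 ((467.6352233886719, 301.03485107421875), (230.36410522460938, 177.45138549804688), 73.27435302734375)
torch 50 [[ 0.683  -0.0528  0.2612]
 [ 0.6803 -0.0519  0.2617]
 [ 0.6769 -0.0516  0.2629]
 [ 0.6833 -0.0567  0.2635]
 [ 0.6766 -0.0475  0.2638]
 [ 0.6778 -0.0457  0.2656]
 [ 0.6835 -0.056   0.2663]
 [ 0.6848 -0.0588  0.2675]] [ 0.7074 -0.0419  0.2964]
bench z 0.0004117189488563174
```

```bash
cat > pipe.py <<'E'
from h import *
from scipy.optimize import least_squares
np.set_printoptions(precision=4,suppress=True)
def frame(p):
    x0,y0,a=p[:3]; t=np.radians(30)
    z=np.array([-np.sin(t)*np.cos(a),-np.sin(t)*np.sin(a),np.cos(t)])
    x=np.array([np.cos(t)*np.cos(a),np.cos(t)*np.sin(a),np.sin(t)]); y=np.cross(z,x)
    return np.array([x0,y0,.082]),np.stack([x,y,z],1)
E
python3 - <<'E'
from pipe import *
pts={}
for n in ['top','side']:
    c=load(n);X=cloud(c).reshape(-1,3)
    m=np.isfinite(X).all(1)&(X[:,0]>.5)&(X[:,0]<.75)&(X[:,1]>-.15)&(X[:,1]<.05)&(X[:,2]>.08)&(X[:,2]<.25)
    pts[n]=X[m]
def sel(P,p,):
    o,R=frame(p); q=(P-o)@R; r=np.hypot(q[:,0],q[:,1])
    return q,r
def res(p,P):
    q,r=sel(P,p)
    k=(q[:,2]>.05)&(q[:,2]<.128)
    d=np.minimum(abs(r-.053),abs(r-.046)) 
    d=np.where(q[:,2]>.128, np.hypot(q[:,2]-.13, np.clip(abs(r-.0495)-.0035,0,None)),d)
    return d
for nm,P in [('top',pts['top']),('side',pts['side']),('both',np.vstack([pts['top'],pts['side']]))]:
    p=np.array([.68,-.06,0.])
    for it in range(6):
        q,r=sel(P,p); k=(q[:,2]>.045)&(q[:,2]<.14)&(r>.036 if it<2 else r>.041)&(r<.062 if it<2 else r<.058)
        s=least_squares(res,p,args=(P[k],),loss='soft_l1',f_scale=.001); p=s.x
    o,R=frame(p); print(nm,k.sum(),p,'mouth',o+R[:,2]*.13,'med res',np.median(res(p,P[k])))
    for n in ['top','side']:
        q,r=sel(pts[n],p)
        print(n,'loop pts', [ (len(a),np.median(a,0)) for a in [q[(r<.036)&(q[:,2]>.05)&(q[:,2]<.08)]]], 'disc',[ (len(a),np.median(a,0)) for a in [q[(r<.044)&(q[:,2]>.0)&(q[:,2]<.035)]]])
E
```

```text
top 1096 [ 0.6548 -0.0598  0.0609] mouth [ 0.59   -0.0637  0.1946] med res 0.0014451516406329586
top loop pts [(76, array([-0.0074,  0.0048,  0.0687]))] disc [(215, array([-0.0141,  0.0044,  0.0218]))]
side loop pts [(26, array([-0.01  ,  0.0194,  0.0706]))] disc [(33, array([ 0.0066, -0.0413,  0.0217]))]
side 1373 [ 0.6448 -0.0594  0.041 ] mouth [ 0.5799 -0.0621  0.1946] med res 0.001467876789871994
top loop pts [(72, array([0.0009, 0.0056, 0.0639]))] disc [(273, array([-0.009 ,  0.0025,  0.0175]))]
side loop pts [(26, array([-0.0015,  0.0178,  0.0657]))] disc [(33, array([-0.0114, -0.0398,  0.0209]))]
both 2521 [ 0.6492 -0.0523  0.0885] mouth [ 0.5845 -0.058   0.1946] med res 0.0010635109788534325
top loop pts [(75, array([-0.0028, -0.0017,  0.0662]))] disc [(228, array([-0.0105, -0.0004,  0.0191]))]
side loop pts [(27, array([-0.0054,  0.0127,  0.0678]))] disc [(10, array([0.0089, 0.0351, 0.0215]))]
```

```bash
cat > ov.py <<'E'
from pipe import *
import sys
def overlay(c,p,name,crop,plug=None):
    o,R=frame(p); im=cv2.cvtColor(c['pixels'],cv2.COLOR_RGB2BGR); r0,r1,c0,c1=crop
    k=min(800/(c1-c0),600/(r1-r0)); im=cv2.resize(im[r0:r1,c0:c1],None,fx=k,fy=k,interpolation=cv2.INTER_CUBIC)
    th=np.linspace(0,2*np.pi,80)
    def dr(L,col):
        W=o+np.array(L)@R.T; u=(proj(c,W)-[c0,r0]+.5)*k-.5
        cv2.polylines(im,[np.round(u*8).astype(np.int32)],False,col,1,cv2.LINE_AA,3)
    for r,z,col in [(.046,.13,(0,255,0)),(.053,.13,(0,255,255)),(.053,.034,(0,255,255))]:
        dr(np.stack([r*np.cos(th),r*np.sin(th),0*th+z],1),col)
    dr(np.stack([-.005+.041*np.cos(th),.041*np.sin(th),0*th+.02],1),(255,0,255))
    dr([[-.005,-.026,.02],[-.005,-.026,.064],[-.005,.026,.064],[-.005,.026,.02]],(0,0,255))
    cv2.imwrite(f'pics/{name}.png',im)
p=np.array([float(a) for a in sys.argv[1:4]]); tag=sys.argv[4]
overlay(load('top'),p,'ovt'+tag,(120,210,225,325))
overlay(load('side'),p,'ovs'+tag,(160,250,265,365))
E
python3 ov.py .6492 -.0523 .0885 a
```

```text
(no output)
```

View pics/ovta.png

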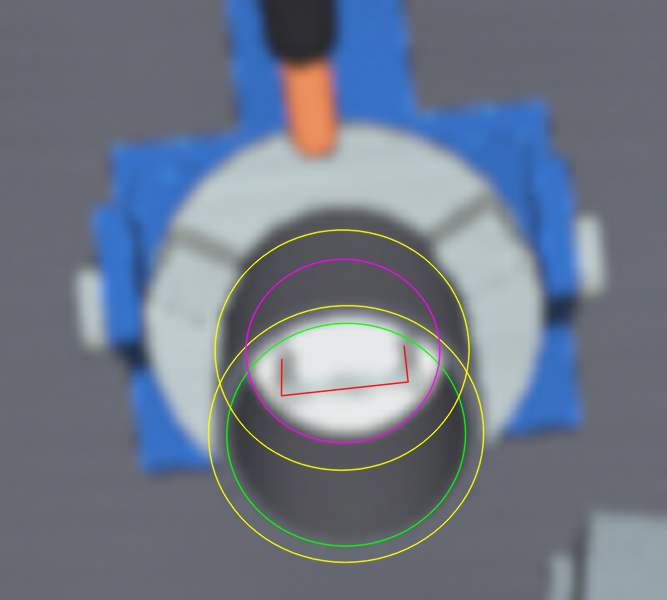

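View pics/ovsa.png

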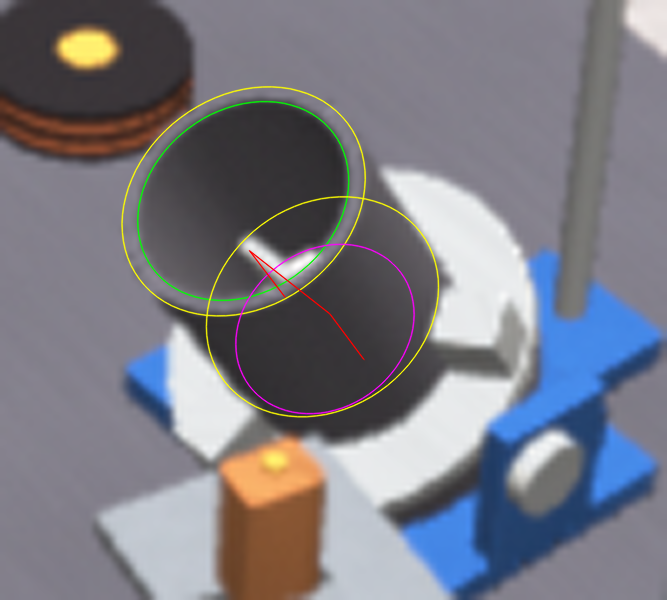

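```bash
cat > mv.py <<'E'
from pipe import *
from scipy.spatial.transform import Rotation as Ro
import sys, json
def pose(s=None):
    s=s or readout.sense(); q=np.array(s['eef_rot']); return np.array(s['position']),Ro.from_quat(q[[1,2,3,0]]).as_matrix()
def rel(tp,tR,s=None,verbose=True):
    p,R=pose(s); d=R.T@(np.array(tp)-p)*1000; w=Ro.from_matrix(R.T@tR).as_rotvec(degrees=True)
    n=max(np.linalg.norm(d)/41.7,np.linalg.norm(w)/7.16)
    print('shift',d.round(1),'turn',w.round(2),'rows>=%.1f'%n); return d,w
PP=np.array([.6492,-.0523,.0885])
def toolR(z,x):
    z=np.array(z,float);z/=np.linalg.norm(z);x=np.array(x,float);x-=z*(x@z);x/=np.linalg.norm(x);return np.stack([x,np.cross(z,x),z],1)
E
python3 - <<'E'
from mv import *
c=load('wrist'); p,R=pose(); C=-c['R'].T@c['t']
print('cam in tool',R.T@(C-p)); print(R.T@c['R'].T)
o,Rp=frame(PP)
tR=toolR(-Rp[:,2],-Rp[:,1]); tp=o+Rp@[-.085,0,.20]
print(tp,tR); rel(tp,tR); rel([.45,.3,.35],tR)
E
```

```text
cam in tool [-0.0001 -0.0744 -0.1586]
[[ 1.      0.0002  0.    ]
 [-0.0002  0.961   0.2767]
 [ 0.     -0.2767  0.961 ]]
[ 0.4763 -0.0676  0.2127] [[ 0.0884 -0.8626  0.498 ]
 [-0.9961 -0.0765  0.0442]
 [ 0.     -0.5    -0.866 ]]
shift [ 576.8 -471.    13.9] turn [ 29.53  -6.59 -24.3 ] rows>=17.9
shift [ 240.  -321.7 -123.8] turn [ 29.53  -6.59 -24.3 ] rows>=10.1
```

Run:
```python
from mv import *
o,Rp=frame(PP)
tR=toolR(-Rp[:,2],-Rp[:,1]); tp=o+Rp@[0,0,.20]; print(tp); rel(tp,tR); rel([.42,.28,.36],tR)
```

```text
[ 0.5496 -0.0611  0.2552]
shift [ 545.8 -537.8  -28.6] turn [ 29.53  -6.59 -24.3 ] rows>=18.4
shift [ 269.  -300.3 -133.8] turn [ 29.53  -6.59 -24.3 ] rows>=10.2
```

Emit:
arm_command([
  [[27,-30,-14],[3,-0.7,-2.4]],
  [[54,-60,-28],[8,-1.8,-6.5]],
  [[80,-90,-42],[13,-2.9,-10.6]],
  [[105,-117,-55],[17,-3.8,-14]],
  [[130,-145,-68],[21,-4.7,-17.3]],
])

```text
time: 0.57
position: [0.3216, 0.4622, 0.295]
eef_rot: [0.139, -0.682, 0.707, -0.126]
wrist_force: [0.8, -1.6, 1.4]
finger_gap: 0.088
```

Run:
```python
from mv import *
s=readout.sense(); print(s['time'],s['joint_positions'],s['position'])
o,Rp=frame(PP)
tR=toolR(-Rp[:,2],-Rp[:,1]); tp=o+Rp@[0,0,.20]; rel(tp,tR); rel([.46,.15,.33],tR)
```

```text
0.5667 [ 1.5537  0.0279 -0.4755  0.4286 -1.0894 -0.2242] [0.3216 0.4622 0.295 ]
shift [ 516.7 -217.1  115.5] turn [ 8.31 -1.77 -6.8 ] rows>=13.7
shift [ 306.8 -153.4   15.2] turn [ 8.31 -1.77 -6.8 ] rows>=8.2
```

Emit:
arm_command([
  [[38,-18,2],[2,-0.4,-1.6]],
  [[76,-37,4],[4,-0.8,-3.2]],
  [[114,-56,5],[6,-1.3,-4.9]],
  [[152,-75,7],[8.3,-1.8,-6.8]],
  [[190,-94,10],[8.3,-1.8,-6.8]],
])

```text
time: 0.98
position: [0.4036, 0.2706, 0.3138]
eef_rot: [-0.19, 0.713, -0.652, 0.174]
wrist_force: [2.8, 0.5, -0.4]
finger_gap: 0.0879
```

Run:
```python
from mv import *
s=readout.sense(); print(s['time'],s['joint_positions'],s['position'])
o,Rp=frame(PP)
tR=toolR(-Rp[:,2],-Rp[:,1]); tp=o+Rp@[0,0,.20]; rel(tp,tR)
```

```text
0.9833 [ 1.3563 -0.2736 -0.7981  0.6138 -0.9731 -0.0316] [0.4036 0.2706 0.3138]
shift [343.3 -71.4 108.7] turn [ 0.08 -0.01 -0.01] rows>=8.8
```

Emit:
arm_command([
  [[36,-8,4],[0,0,0]],
  [[74,-16,10],[0,0,0]],
  [[112,-24,18],[0,0,0]],
  [[150,-31,28],[0,0,0]],
  [[188,-39,40],[0,0,0]],
])

```text
time: 1.4
position: [0.4732, 0.0889, 0.2998]
eef_rot: [-0.192, 0.712, -0.653, 0.173]
wrist_force: [2.2, 0.3, -1.3]
finger_gap: 0.0874
```

Run:
```python
from mv import *
s=readout.sense(); print(s['time'],s['joint_positions'],s['position'])
o,Rp=frame(PP)
tR=toolR(-Rp[:,2],-Rp[:,1]); tp=o+Rp@[0,0,.20]; rel(tp,tR)
```

```text
1.4 [ 0.8457 -0.3586 -0.8515  0.5241 -0.7512  0.4817] [0.4732 0.0889 0.2998]
shift [156.2 -32.8  69.7] turn [ 0.04  0.11 -0.21] rows>=4.2
```

Emit:
arm_command([
  [[35,-7,16],[0,0,0]],
  [[72,-15,32],[0,0,0]],
  [[110,-23,50],[0,0,0]],
  [[140,-29,62],[0,0,0]],
  [[156,-33,70],[0,0,-0.2]],
])

```text
time: 1.82
position: [0.55, -0.0627, 0.2532]
eef_rot: [-0.189, 0.712, -0.654, 0.174]
wrist_force: [0.8, 0.8, 0.4]
finger_gap: 0.0877
```

Run:
```python
from mv import *
s=readout.sense(); print(s['time'],s['joint_positions'],s['position'])
o,Rp=frame(PP)
tR=toolR(-Rp[:,2],-Rp[:,1]); tp=o+Rp@[0,0,.20]; rel(tp,tR)
for n in ['side','top','wrist']: c=grab(n)
save(c,'wrist1',1.4); save(load('side'),'side1',1.4)
```

```text
1.8167 [ 0.3131 -0.1562 -0.7235  0.2336 -0.507   1.1667] [ 0.55   -0.0627  0.2532]
shift [-1.6 -0.7 -1.9] turn [ 0.25 -0.11 -0.18] rows>=0.1
```

View pics/wrist1.png

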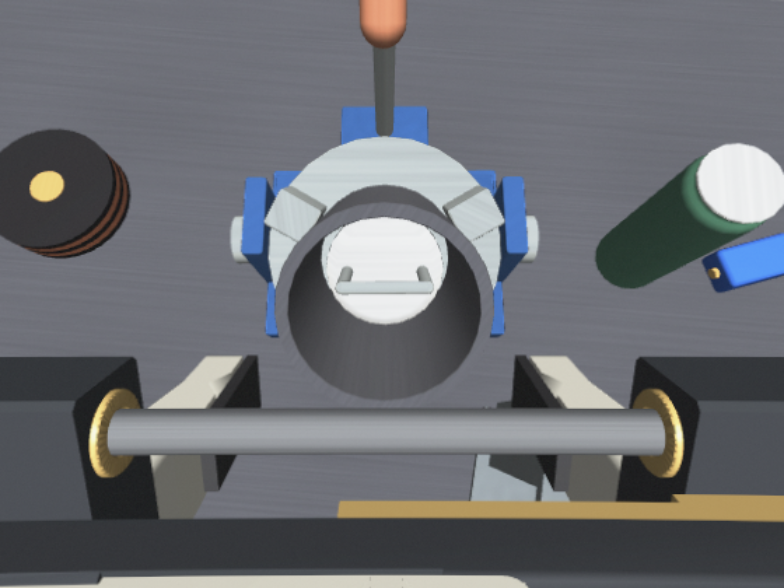

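View pics/side1.png

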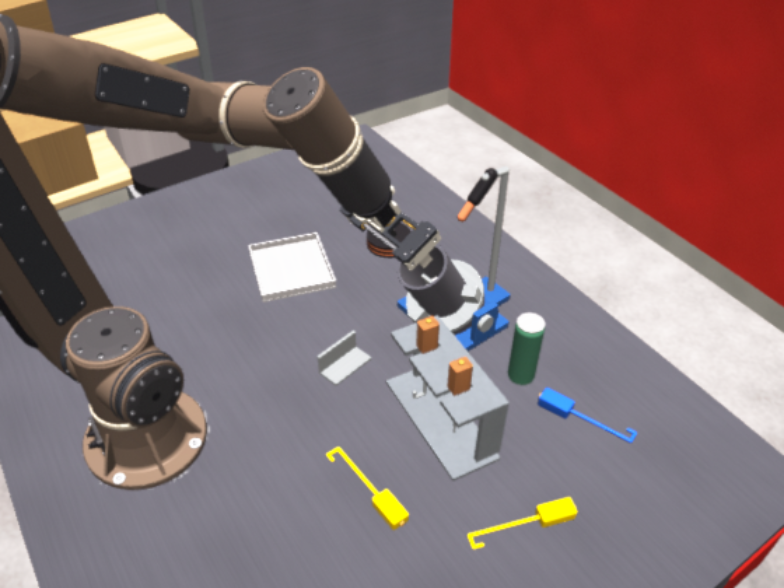

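Run:
```python
from mv import *
c=load('wrist'); X=cloud(c)
P=X.reshape(-1,3); P=P[np.isfinite(P).all(1)]
o,Rp=frame(PP)
def sel(P,p):
    o,R=frame(p); q=(P-o)@R; return q,np.hypot(q[:,0],q[:,1])
# rim annulus: plane & circle fit
q,r=sel(P,PP); k=(abs(q[:,2]-.13)<.006)&(r>.04)&(r<.06); print('rim pts',k.sum(),np.median(q[k],0))
from scipy.optimize import least_squares
def res(p,P):
    q,r=sel(P,p)
    return np.hypot(q[:,2]-.13,np.clip(abs(r-.0495)-.0035,0,None))
k2=k
s=least_squares(lambda p:np.r_[res(p,P[k2])],PP,loss='soft_l1',f_scale=.001); print('rimfit',s.x)
# full fit inner wall + rim
def res2(p,P):
    q,r=sel(P,p); a=abs(r-.046); return np.minimum(a,np.hypot(q[:,2]-.13,np.clip(abs(r-.0495)-.0035,0,None)))
p=PP.copy()
for i in range(5):
    q,r=sel(P,p); k=(q[:,2]>.03)&(q[:,2]<.137)&(r>.043)&(r<.056)
    s=least_squares(res2,p,args=(P[k],),loss='soft_l1',f_scale=.001);p=s.x
print('full',p,k.sum(),np.median(res2(p,P[k])))
for pp in (PP,p):
    q,r=sel(P,pp)
    m=(r<.036)&(q[:,2]>.055)&(q[:,2]<.078); a=q[m]; print('bar',m.sum(),np.median(a,0),a.min(0),a.max(0))
    A=np.polyfit(a[:,1],a[:,0],1); print('slope deg',np.degrees(np.arctan(A[0])))
    m=(r<.04)&(q[:,2]<.03)&(q[:,2]>0.01); print('disc',m.sum(),np.median(q[m],0),q[m].min(0),q[m].max(0))
o,Rp=frame(p); print('mouth',o+Rp[:,2]*.13)
print('rail proj', proj(c,o+Rp@[-.005,0,.064])*1.4, proj(c,frame(PP)[0]+frame(PP)[1]@[-.005,0,.064])*1.4)
```

```text
rim pts 5025 [ 0.0053 -0.0001  0.1296]
rimfit [ 0.6503 -0.0523  0.0861]
full [ 0.6511 -0.0522  0.0856] 12798 0.0003088098801333934
bar 665 [-0.002  -0.0006  0.067 ] [-0.0064 -0.0295  0.0551] [0.0014 0.0292 0.0697]
slope deg -0.10548850885580262
disc 4045 [0.0047 0.0002 0.0196] [-0.0397 -0.04    0.0101] [0.0336 0.0397 0.0299]
bar 668 [-0.0036 -0.0006  0.0679] [-0.008  -0.0295  0.0552] [-0.0002  0.0292  0.0707]
slope deg -0.18589003881786823
disc 3946 [0.0034 0.0003 0.0206] [-0.0399 -0.0399  0.0105] [0.0319 0.0398 0.0299]
mouth [ 0.5864 -0.0578  0.1946]
rail proj [[384.019  286.8333]] [[384.0442 289.8938]]
```

```bash
cat > kin.py <<'E'
import numpy as np, itertools
from scipy.optimize import least_squares
from scipy.spatial.transform import Rotation as Ro
J=np.array([[1.513101,.3594,.011072,-.000346,-1.224087,-.28807],[1.5537,.0279,-.4755,.4286,-1.0894,-.2242],[1.3563,-.2736,-.7981,.6138,-.9731,-.0316],[.8457,-.3586,-.8515,.5241,-.7512,.4817],[.3131,-.1562,-.7235,.2336,-.507,1.1667]])
Pp=np.array([[.22865,.634585,.22562],[.3216,.4622,.295],[.4036,.2706,.3138],[.4732,.0889,.2998],[.55,-.0627,.2532]])
Q=np.array([[-.00063018,-.574879,.818238,-.00053329],[.139,-.682,.707,-.126],[-.19,.713,-.652,.174],[-.192,.712,-.653,.173],[-.189,.712,-.654,.174]])
Rm=Ro.from_quat(Q[:,[1,2,3,0]]).as_matrix()
E
python3 - <<'E'
from kin import *
# orientation-only fit: R = Rz(s1 q1 + c) Ry(q2) Ry(-q3) Rx(s4 q4) Ry(-q5) Rx(s6 q6) * Rt
def rx(a):return Ro.from_euler('x',a).as_matrix()
def ry(a):return Ro.from_euler('y',a).as_matrix()
def rz(a):return Ro.from_euler('z',a).as_matrix()
for s4,s6,s5 in itertools.product([1,-1],[1,-1],[1,-1]):
  for s3 in (1,-1):
    def f(v):
        out=[]
        for q,R in zip(J,Rm):
            M=rz(q[0]+v[0])@ry(q[1]+v[1])@ry(s3*q[2])@rx(s4*q[3])@ry(s5*q[4]+v[5])@rx(s6*q[5])@Ro.from_rotvec(v[2:5]).as_matrix()
            out.append((M-R).ravel())
        return np.concatenate(out)
    best=min((least_squares(f,np.r_[a,0,b,0]) for a in (0,) for b in Ro.random(8,random_state=0).as_rotvec()),key=lambda s:s.cost)
    print(s3,s4,s5,s6,best.cost,best.x.round(3))
E
```

```text
1 1 1 1 0.447512274465935 [-1.894 -0.571  1.681 -1.465 -1.099  0.652]
-1 1 1 1 0.014227152425761827 [ 2.515 -0.931  1.943  0.752 -2.874 -0.157]
1 1 -1 1 0.7932117206408146 [ 4.909 -2.059 -1.489  2.892  1.479  0.312]
-1 1 -1 1 2.4207258690508475e-06 [-0.000e+00  3.143e+00 -0.000e+00 -1.570e+00  0.000e+00 -3.000e-03]
1 1 1 -1 0.44751227456398857 [-1.894 -0.571 -0.987  0.76  -1.51  -2.49 ]
-1 1 1 -1 0.014227152425789336 [ 2.515 -0.931  2.208  0.563  1.492  2.984]
1 1 -1 -1 0.7932117220408382 [-1.374 -2.059 -0.87   0.461 -0.876  3.454]
-1 1 -1 -1 2.4207258690503338e-06 [-0.    -3.14   0.     1.571  0.     3.139]
1 -1 1 1 0.44751227500074975 [-1.894  2.571  1.681 -1.465 -1.099 -2.49 ]
-1 -1 1 1 0.014227152425760586 [-3.768  2.211  1.943  0.752 -2.874 -3.299]
1 -1 -1 1 0.7932117202357591 [-1.374 -5.201  1.129 -2.193 -1.121  3.454]
-1 -1 -1 1 2.420725869050293e-06 [-0.000e+00  2.000e-03 -0.000e+00 -1.570e+00  0.000e+00  3.139e+00]
1 -1 1 -1 0.4475122746986361 [-1.894 -3.713 -0.987  0.76  -1.51   0.652]
-1 -1 1 -1 0.014227152425821411 [ 2.515  2.211  2.208  0.563  1.492 -0.157]
1 -1 -1 -1 0.7932117215408742 [-1.374  1.082 -0.87   0.461 -0.876  0.312]
-1 -1 -1 -1 2.420725869050973e-06 [-0.     0.002  0.     1.571  0.    -0.003]
```

```bash
cat >> kin.py <<'E'
def rx(a):return Ro.from_euler('x',a).as_matrix()
def ry(a):return Ro.from_euler('y',a).as_matrix()
def rz(a):return Ro.from_euler('z',a).as_matrix()
RT=ry(np.pi/2)
def chain(q):
    A0=rz(q[0]);A1=A0@ry(q[1]);A2=A1@ry(-q[2]);A3=A2@rx(-q[3]);A4=A3@ry(-q[4]);A5=A4@rx(-q[5]);return A0,A1,A2,A3,A4,A5
def design(q):
    A0,A1,A2,A3,A4,A5=chain(q)
    # params: a1, b, d1 ; L2z ; L2x; L3x, L3z ; d4y ; d6x, d6y
    return np.stack([A0[:,0],A0[:,1],[0,0,1],A1[:,2],A2[:,0],A2[:,2],A4[:,0],A4[:,2]],1)
_A=np.vstack([design(q) for q in J]);_b=Pp.ravel()
V,_r,_rk,_sv=np.linalg.lstsq(np.vstack([_A,1e-4*np.eye(8)]),np.r_[_b,np.zeros(8)],rcond=None)
def fk(q): return design(q)@V, chain(q)[5]@RT
LO=np.array([-3.07,-1.43,-1.02,-3.03,-3.05,-3.03]);HI=np.array([3.07,2.12,1.25,1.67,0,3.03])
def ik(p,R,q0):
    def f(q):
        a,B=fk(q); return np.r_[(a-p)*10,(B-R).ravel()]
    s=least_squares(f,np.clip(q0,LO+1e-3,HI-1e-3),bounds=(LO,HI)); a,B=fk(s.x); return s.x,np.linalg.norm(a-p)*1000,np.linalg.norm(Ro.from_matrix(B.T@R).as_rotvec(degrees=True))
E
python3 - <<'E'
from kin import *
print(V.round(4),_sv.round(3)); print(((_A@V-_b).reshape(-1,3)*1000).round(1))
E
```

```text
Traceback (most recent call last):
NameError: name '_sv' is not defined
```

Run:
```python
import kin; from kin import *
print(V.round(4),kin._sv.round(3)); print(((kin._A@V-kin._b).reshape(-1,3)*1000).round(1))
```

```text
[ 0.6052 -0.185   0.2129  0.4969  0.0029 -0.1751  0.2754 -0.0772] [4.384 3.829 2.321 0.597 0.452 0.397 0.085 0.063]
[[ -6.8  -1.   11.6]
 [-12.4  -1.3   8.4]
 [  5.    2.4 -13. ]
 [  9.7  -7.3 -34. ]
 [ -0.6  -2.9  27. ]]
```

Run:
```python
import re
s=open('kin.py').read()
s=s.replace("[A0[:,0],A0[:,1],[0,0,1],A1[:,2],A2[:,0],A2[:,2],A4[:,0],A4[:,2]]","[A0[:,1],[0,0,1],A1[:,0],A1[:,2],A2[:,0],A2[:,2],A3[:,1],A4[:,0]]")
open('kin.py','w').write(s)
import kin; from kin import *
print(V.round(4),kin._sv.round(3)); print(((kin._A@V-kin._b).reshape(-1,3)*1000).round(1))
```

```text
[ 1.000e-04  1.988e-01 -0.000e+00  6.016e-01  4.636e-01 -0.000e+00
 -1.919e-01  3.780e-01] [4.408 3.32  2.947 0.591 0.527 0.464 0.13  0.063]
[[ 0. -0.  0.]
 [ 0.  0. -0.]
 [-0. -0.  0.]
 [-0.  0. -0.]
 [ 0. -0. -0.]]
```

```bash
cat > plan.py <<'E'
from mv import *
from kin import ik,fk,LO,HI
PP[:]=[.651,-.0522,.086]
O,RP=frame(PP)
def tilt(R,deg): # rotate tool about tool x by deg
    return R@Ro.from_euler('x',deg,degrees=True).as_matrix()
E
python3 - <<'E'
from plan import *
q=np.array(readout.sense()['joint_positions'])
yr=np.array([.1107,.9938,0])
def show(nm,p,R):
    global q
    q,e,a=ik(p,R,q); print(nm,np.round(p,3),q.round(2),'err %.1f %.1f'%(e,a),'margin',np.minimum(q-LO,HI-q).round(2).min())
q0=q.copy()
for tl in (0,-15):   # grasp tilt relative to hook
  q=q0.copy(); print('tilt',tl)
  Rr=tilt(toolR([0,0,-1],-yr),tl)
  gp=np.array([.4903,-.2103,.190])
  show('rack',gp+Rr[:,2]*.0188,Rr)
  show('rackup',gp+[0,0,.2]+Rr[:,2]*.0188,Rr)
  show('rackback',gp+[-.08,0,.0]+Rr[:,2]*.0188,Rr)
  Rb=tilt(toolR(-RP[:,2],-RP[:,1]),tl)
  for x,zj in [(.03,.14),(.03,.032),(.006,.032),(.006,.12),(.006,.2),(.006,.25)]:
    g=O+RP@[x,0,zj+.165]; show('bore %g %g'%(x,zj),g+Rb[:,2]*.0188,Rb)
  g=O+RP@[.006,0,.25+.165]
  Rv=tilt(toolR([0,0,-1],-RP[:,1]),tl)
  show('vert',g+Rv[:,2]*.0188,Rv)
  for gz in (.36,.23): 
    for a in (0,45,-60):
      Rt=tilt(toolR([0,0,-1],Ro.from_euler('z',a,degrees=True).as_matrix()@-RP[:,1]),tl)
      show('tray%d'%a,np.array([.463,.290,gz])+Rt[:,2]*.0188,Rt)
E
```

```text
tilt 0
rack [ 0.49  -0.21   0.171] [-0.04  0.17 -0.38  0.   -1.02  1.5 ] err 0.0 0.0 margin 0.64
rackup [ 0.49  -0.21   0.371] [-0.04  0.06 -0.05  0.   -1.46  1.5 ] err 0.0 0.0 margin 0.97
rackback [ 0.41  -0.21   0.171] [-0.04  0.05 -0.52 -0.   -1.    1.5 ] err 0.0 0.0 margin 0.5
bore 0.03 0.14 [ 0.534 -0.062  0.345] [ 0.34 -0.25 -0.57  0.18 -0.76  1.22] err 0.0 0.0 margin 0.45
bore 0.03 0.032 [ 0.588 -0.058  0.251] [ 0.3  -0.08 -0.67  0.23 -0.48  1.19] err 0.0 0.0 margin 0.35
bore 0.006 0.032 [ 0.567 -0.059  0.239] [ 0.3  -0.11 -0.73  0.25 -0.45  1.15] err 0.0 0.0 margin 0.29
bore 0.006 0.12 [ 0.524 -0.063  0.316] [ 0.34 -0.26 -0.64  0.2  -0.69  1.19] err 0.0 0.0 margin 0.38
bore 0.006 0.2 [ 0.484 -0.067  0.385] [ 0.39 -0.38 -0.55  0.19 -0.9   1.19] err 0.0 0.0 margin 0.47
bore 0.006 0.25 [ 0.459 -0.069  0.428] [ 0.42 -0.43 -0.49  0.19 -1.02  1.18] err 0.0 0.0 margin 0.53
vert [ 0.449 -0.07   0.426] [ 0.28 -0.09 -0.07  0.   -1.58  1.38] err 0.0 0.0 margin 0.95
tray0 [0.463 0.29  0.341] [ 0.92  0.09 -0.08 -0.   -1.4   0.74] err 0.0 0.0 margin 0.94
tray45 [0.463 0.29  0.341] [ 0.92  
[... 1219 characters left out ...]
54 -0.069  0.426] [ 0.34 -0.26 -0.26  0.07 -1.31  1.31] err 0.0 0.0 margin 0.76
vert [ 0.445 -0.07   0.426] [ 0.25  0.08  0.08 -0.04 -1.83  1.41] err 0.0 0.0 margin 1.1
tray0 [0.458 0.29  0.342] [ 0.8   0.24  0.15 -0.17 -1.68  0.86] err 0.0 0.0 margin 1.1
tray45 [0.46  0.286 0.342] [ 0.91  0.25  0.09 -0.01 -1.67  1.53] err 0.0 0.0 margin 1.11
tray-60 [0.46  0.294 0.342] [ 0.73  0.12  0.03 -0.26 -1.46 -0.09] err 0.0 0.0 margin 1.05
tray0 [0.458 0.29  0.212] [ 0.8   0.3  -0.06 -0.17 -1.41  0.91] err 0.0 0.0 margin 0.96
tray45 [0.46  0.286 0.212] [ 0.91  0.31 -0.12 -0.01 -1.4   1.53] err 0.0 0.0 margin 0.9
tray-60 [0.46  0.294 0.212] [ 0.73  0.19 -0.17 -0.28 -1.19 -0.02] err 0.0 0.0 margin 0.85
```

Run:
```python
from plan import *
yr=np.array([.1107,.9938,0]); Rr=toolR([0,0,-1],-yr)
rel([.4903,-.2103,.29],Rr)
```

```text
shift [143.7  44.3 -67.4] turn [-29.59   2.89  10.93] rows>=4.4
```

Emit:
arm_command([
  [[20,6,-24],[-5,0.5,1.8]],
  [[50,16,-45],[-11,1,4]],
  [[80,25,-55],[-17,1.6,6.3]],
  [[112,35,-62],[-23.5,2.3,8.7]],
  [[143.7,44.3,-67.4],[-29.6,2.9,10.9]],
])

```text
time: 2.38
position: [0.4908, -0.2092, 0.294]
eef_rot: [0.0, -0.668, 0.744, -0.001]
wrist_force: [1.5, 2.2, 0.1]
finger_gap: 0.0875
```

Run:
```python
from plan import *
yr=np.array([.1107,.9938,0]); Rr=toolR([0,0,-1],-yr)
c=grab('wrist'); rel([.4903,-.2103,.29],Rr); print(readout.sense()['position'])
save(c,'wrist2',1.4); X=cloud(c); px=c['pixels'].astype(int); r,g,b=px[...,0],px[...,1],px[...,2]
m=(r>g*1.5)&(r>b*1.8)&(r>90)&(X[...,2]>.205)&(X[...,2]<.225)
for y0,y1 in [(-.26,-.16),(-.37,-.27)]:
    k=m&(X[...,1]>y0)&(X[...,1]<y1); P=X[k]; print(len(P),P.mean(0) if len(P) else '',cv2.minAreaRect((P[:,:2]*1000).astype(np.float32)) if len(P)>5 else '')
```

```text
shift [-3.1  1.2  0.2] turn [ 0.81 -0.22 -0.  ] rows>=0.1
[ 0.4912 -0.2135  0.2902]
0  
0
```

View pics/wrist2.png

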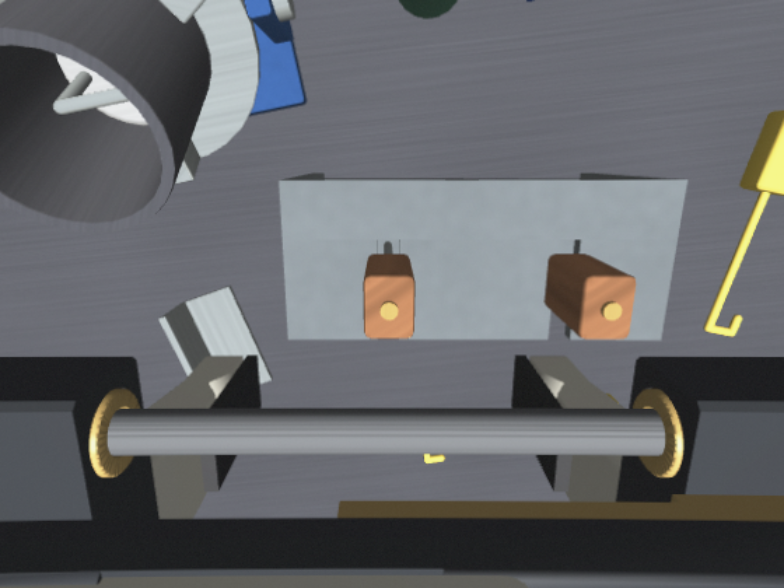

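Run:
```python
from plan import *
c=load('wrist'); X=cloud(c); px=c['pixels'].astype(int); r,g,b=px[...,0],px[...,1],px[...,2]
for y0,y1 in [(-.26,-.16),(-.37,-.27)]:
    k=(r>g*1.25)&(X[...,2]>.207)&(X[...,2]<.2165)&(X[...,1]>y0)&(X[...,1]<y1)&(X[...,0]>.44)&(X[...,0]<.54); P=X[k]; print(len(P),np.median(P,0),cv2.minAreaRect((P[:,:2]*1000).astype(np.float32)))
k=(abs(X[...,2]-.15)<.003)&(X[...,0]>.4)&(X[...,0]<.56)&(X[...,1]>-.4)&(X[...,1]<-.13);P=X[k];print(len(P),np.median(P[:,2]),cv2.minAreaRect((P[:,:2]*1000).astype(np.float32)))
# slot edges beyond the handle: row scan of depth at plate
```

```text
1511 [ 0.495  -0.2107  0.214 ] ((492.0746154785156, -210.5868377685547), (25.17729949951172, 34.2258186340332), 83.8436508178711)
1627 [ 0.483  -0.3169  0.2139] ((480.6542053222656, -319.2259826660156), (26.348312377929688, 33.34514617919922), 84.04248809814453)
25682 0.15044155904436085 ((495.71820068359375, -266.7322998046875), (241.08578491210938, 100.15553283691406), 83.7862548828125)
```

Run:
```python
from plan import *
yr=np.array([.108,.9942,0]); Rr=toolR([0,0,-1],-yr)
rel([.492,-.2107,.171],Rr)
```

```text
shift [ -3.3  -2.2 119.1] turn [ 0.81 -0.22 -0.16] rows>=2.9
```

Emit:
arm_command([
  [[-3.3,-2.2,25],[0,0,-0.2]],
  [[-3.3,-2.2,60],[0,0,-0.2]],
  [[-3.3,-2.2,90],[0,0,-0.2]],
  [[-3.3,-2.2,110],[0,0,-0.2]],
  [[-3.3,-2.2,119],[0,0,-0.2]],
])

```text
time: 2.85
position: [0.4916, -0.2046, 0.1689]
eef_rot: [-0.001, -0.67, 0.742, 0.001]
wrist_force: [-0.8, 0.2, 0.9]
finger_gap: 0.0878
```

Emit:
arm_command([
  [[0,0,0],[0,0,0]],
])

```text
time: 2.93
position: [0.4922, -0.2049, 0.1702]
eef_rot: [-0.001, -0.67, 0.742, 0.001]
wrist_force: [-1.9, 1.5, 0.4]
finger_gap: 0.0876
```

Run:
```python
from plan import *
yr=np.array([.108,.9942,0]); Rr=toolR([0,0,-1],-yr)
rel([.492,-.2107,.171],Rr); s=readout.sense(); print(s['position'],s['wrist_force'],s['time'])
```

```text
shift [ 5.8 -0.4 -0.8] turn [ 0.11 -0.02  0.34] rows>=0.1
[ 0.4922 -0.2049  0.1702] [-1.9383  1.4941  0.4113] 2.9333
```

Emit:
arm_command([
  [[5,0,-0.5],[0,0,0.3]],
  [[5,0,-0.5],[0,0,0.3]],
])

```text
time: 3.1
position: [0.4941, -0.2111, 0.1742]
eef_rot: [0.001, -0.668, 0.744, -0.002]
wrist_force: [0.1, -0.7, 0.8]
finger_gap: 0.0876
```

Run:
```python
from plan import *
yr=np.array([.108,.9942,0]); Rr=toolR([0,0,-1],-yr)
rel([.492,-.2107,.171],Rr); s=readout.sense(); print(s['position'],s['wrist_force'],s['time'],s['qd'].round(3))
```

```text
shift [-0.1  2.1  3.2] turn [-0.26 -0.03  0.02] rows>=0.1
[ 0.4941 -0.2111  0.1742] [ 0.0935 -0.7072  0.8231] 3.1 [-0.001 -0.007  0.001 -0.006  0.006 -0.007]
```

Run:
```python
from plan import *
s=readout.sense(); p,R=fk(s['joint_positions']); print(p,s['position'],s['joint_positions'])
grab('wrist'); s=readout.sense(); print(s['time'],fk(s['joint_positions'])[0],s['position'])
grab('wrist'); s=readout.sense(); print(s['time'],fk(s['joint_positions'])[0],s['position'])
```

```text
[ 0.4941 -0.2111  0.1742] [ 0.4941 -0.2111  0.1742] [-0.038   0.172  -0.3707  0.0011 -1.0236  1.5003]
3.15 [ 0.4941 -0.211   0.1742] [ 0.4941 -0.211   0.1742]
3.2 [ 0.4939 -0.2109  0.174 ] [ 0.4939 -0.2109  0.174 ]
```

Emit:
arm_command([
  [[0,2,3],[0,0,0]],
  [[0,2,3],[0,0,0]],
  [[0,2,3],[0,0,0]],
  [[0,2,3],[0,0,0]],
  [[0,2,3],[0,0,0]],
], jaw=20, force=50)

```text
time: 3.62
position: [0.491, -0.2105, 0.1694]
eef_rot: [0.001, -0.668, 0.744, -0.001]
wrist_force: [-0.5, 0.1, -0.3]
finger_gap: 0.0599
```

Emit:
arm_command([
  [[0,0,0],[0,0,0]],
  [[0,0,0],[0,0,0]],
  [[0,0,0],[0,0,0]],
])

```text
time: 3.87
position: [0.491, -0.2105, 0.1692]
eef_rot: [0.001, -0.668, 0.744, -0.001]
wrist_force: [0.4, 0.5, -0.2]
finger_gap: 0.0402
```

Run:
```python
from plan import *
yr=np.array([.108,.9942,0]); Rr=toolR([0,0,-1],-yr)
rel([.492,-.2107,.171],Rr); s=readout.sense(); print(s['position'],s['wrist_force'],s['time'],s['finger_gap'])
# pull out pose
ex=np.array([.994,-.108,0]); rel(np.array([.492,-.2107,.175])-ex*.065,Rr)
```

```text
shift [ 0.1 -1.  -1.7] turn [-0.09  0.   -0.01] rows>=0.0
[ 0.491  -0.2105  0.1692] [ 0.4171  0.5444 -0.2285] 3.8667 0.04018753512856096
shift [ 0.1 64.  -5.9] turn [-0.09  0.   -0.01] rows>=1.5
```

Fingers are slow (about 75 mm/s); continue closing.

Emit:
arm_command([
  [[0,0,0],[0,0,0]],
  [[0,0,0],[0,0,0]],
  [[0,0,0],[0,0,0]],
  [[0,0,0],[0,0,0]],
])

```text
time: 4.2
position: [0.491, -0.2105, 0.1693]
eef_rot: [0.001, -0.668, 0.744, -0.001]
wrist_force: [-0.7, -0.5, -0.5]
finger_gap: 0.0259
```

Emit:
arm_command([
  [[0,0,-2],[0,0,0]],
  [[0,0,-4],[0,0,0]],
  [[0,2,-4],[0,0,0]],
  [[0,8,-4],[0,0,0]],
  [[0,16,-4],[0,0,0]],
])

```text
time: 4.62
position: [0.4746, -0.2086, 0.173]
eef_rot: [0.001, -0.668, 0.744, -0.0]
wrist_force: [-0.8, 0.3, -1.1]
finger_gap: 0.0257
```

Emit:
arm_command([
  [[0,12,0],[0,0,0]],
  [[0,26,0],[0,0,0]],
  [[0,40,0],[0,0,0]],
  [[0,55,0],[0,0,0]],
  [[0,68,0],[0,0,0]],
])

```text
time: 5.03
position: [0.4053, -0.2012, 0.173]
eef_rot: [0.001, -0.668, 0.744, -0.0]
wrist_force: [-0.4, 0.6, -0.5]
finger_gap: 0.0258
```

Run:
```python
from plan import *
s=readout.sense(); print(s['position'],s['wrist_force'],s['time'],s['finger_gap'])
for n in ['side','top']: grab(n)
c=load('side'); im=cv2.cvtColor(c['pixels'],cv2.COLOR_RGB2BGR)[170:350,220:400]; cv2.imwrite('pics/side3.png',cv2.resize(im,None,fx=3.3,fy=3.3,interpolation=cv2.INTER_CUBIC))
```

```text
[ 0.4053 -0.2012  0.173 ] [-0.3917  0.5607 -0.5309] 5.0333 0.025795891544071702
```

View pics/side3.png

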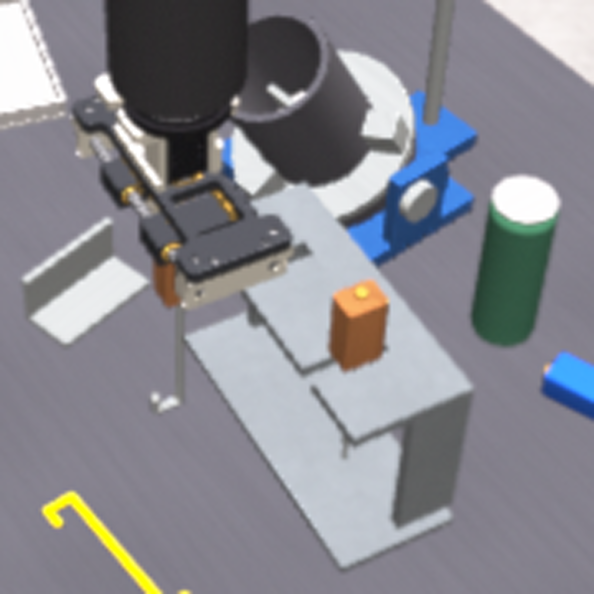

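```bash
cat >> plan.py <<'E'
RB=toolR(-RP[:,2],-RP[:,1])
def bore(xs,zj,ys=0): return O+RP@[xs-.001,ys,zj+.1443]
def state():
    s=readout.sense(); p,R=pose(s); l=RP.T@(p-O); print('t',s['time'],'pos',p,'pipe: xs %.1f ys %.1f zj %.1f'%(l[0]*1e3+1,l[1]*1e3,l[2]*1e3-144.3),'F',s['wrist_force'].round(1),'gap',round(s['finger_gap'],4)); return s
E
python3 - <<'E'
from plan import *
state(); print(bore(.03,.17)); rel(bore(.03,.17),RB); rel([.42,-.17,.36],RB)
E
```

```text
t 5.1333 pos [ 0.4047 -0.2011  0.1733] pipe: xs -177.0 ys -127.2 zj 63.8 F [-0.  -0.7 -2.3] gap 0.0259
[ 0.5195 -0.0635  0.3687]
shift [-149.3  -99.5 -195.2] turn [ 29.81  -2.9  -10.92] rows>=6.4
shift [ -32.7  -12.1 -186.7] turn [ 29.81  -2.9  -10.92] rows>=4.6
```

Emit:
arm_command([
  [[-5,0,-35],[0,0,0]],
  [[-10,0,-75],[0,0,0]],
  [[-18,-2,-115],[0,0,0]],
  [[-30,-6,-155],[5,-0.5,-2]],
  [[-45,-12,-190],[11,-1,-4]],
])

```text
time: 5.55
position: [0.4252, -0.1579, 0.3657]
eef_rot: [0.072, -0.69, 0.717, -0.068]
wrist_force: [0.8, 1.2, -1.6]
finger_gap: 0.026
```

Run:
```python
from plan import *
state();  rel(bore(.03,.17),RB)
```

```text
t 5.55 pos [ 0.4252 -0.1579  0.3657] pipe: xs -59.9 ys -85.9 zj 218.4 F [ 0.8  1.2 -1.6] gap 0.026
shift [-97.8 -89.4  15.8] turn [18.62 -1.94 -6.81] rows>=3.2
```

Emit:
arm_command([
  [[-25,-20,2],[5.5,-0.6,-2]],
  [[-50,-42,6],[11,-1.1,-4]],
  [[-78,-68,11],[16,-1.6,-5.8]],
  [[-98,-89,16],[18.6,-1.9,-6.8]],
  [[-98,-89,16],[18.6,-1.9,-6.8]],
])

```text
time: 5.97
position: [0.5182, -0.061, 0.3648]
eef_rot: [-0.191, 0.713, -0.652, 0.174]
wrist_force: [-0.4, -0.5, -2.0]
finger_gap: 0.0257
```

Emit:
arm_command([
  [[0,0,0],[0,0,0]],
  [[0,0,0],[0,0,0]],
])

```text
time: 6.13
position: [0.5174, -0.0635, 0.3656]
eef_rot: [-0.189, 0.712, -0.654, 0.173]
wrist_force: [-0.3, -0.4, -0.7]
finger_gap: 0.0258
```

Run:
```python
from plan import *
state();  rel(bore(.03,.17),RB); c=grab('wrist'); save(c,'wrist4',1.4)
```

```text
t 6.1333 pos [ 0.5174 -0.0635  0.3656] pipe: xs 26.7 ys 0.2 zj 168.3 F [-0.3 -0.4 -0.7] gap 0.0258
shift [ 0.2 -3.3 -1.7] turn [ 0.27 -0.02 -0.05] rows>=0.1
```

View pics/wrist4.png

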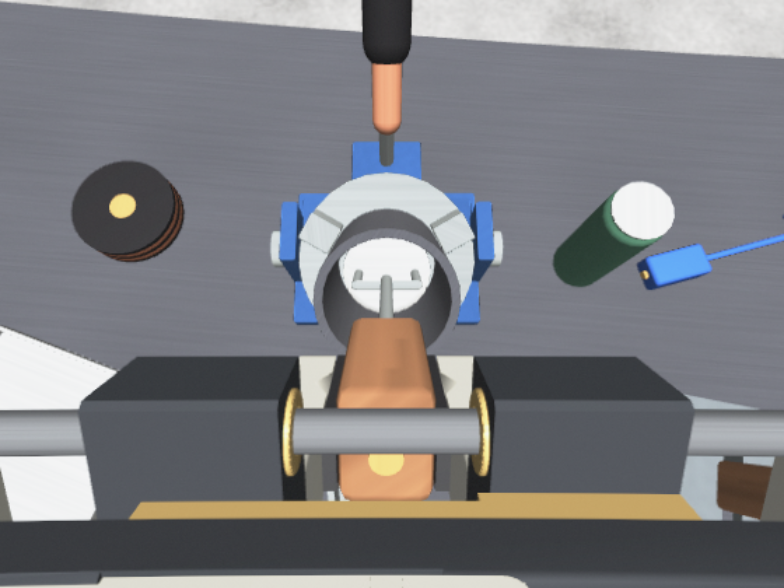

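Run:
```python
from plan import *
c=load('wrist'); p,R=pose()
for t in [(0,-.001,.1443),(0,.021,.1443),(0,.021,.130),(0,-.001,.02)]:
    print(t,proj(c,p+R@np.array(t))*1.4)
im=cv2.cvtColor(c['pixels'],cv2.COLOR_RGB2BGR)[140:270,210:340]; cv2.imwrite('pics/w4c.png',cv2.resize(im,None,fx=4.5,fy=4.5,interpolation=cv2.INTER_CUBIC))
X=cloud(c)
for v in range(190,235,4):
    print(v,[(R.T@(X[v,u]-p)*1000).round(1).tolist() for u in (274,276)])
```

```text
(0, -0.001, 0.1443) [[386.6621 278.1951]]
(0, 0.021, 0.1443) [[386.6115 311.6971]]
(0, 0.021, 0.13) [[386.6468 318.7385]]
(0, -0.001, 0.02) [[387.1786 354.2076]]
190 [[-2.6, 23.4, 292.5], [0.0, 23.3, 292.2]]
194 [[-2.6, 28.5, 291.7], [0.0, 28.9, 293.3]]
198 [[-1.9, -3.7, 135.7], [-0.2, -3.9, 134.8]]
202 [[-1.8, -4.2, 119.8], [-0.2, -4.1, 120.2]]
206 [[-1.8, -3.8, 108.8], [-0.2, -4.5, 106.0]]
210 [[-1.7, -4.4, 94.9], [-0.2, -4.2, 95.6]]
214 [[-1.7, -3.7, 86.7], [-0.2, -4.4, 84.2]]
218 [[-1.6, -3.9, 76.0], [-0.2, -4.5, 74.1]]
222 [[-1.6, -4.1, 66.0], [-0.3, -4.2, 65.7]]
226 [[-1.5, -4.2, 57.3], [-0.3, -4.4, 56.6]]
230 [[-1.3, -17.7, 9.4], [-0.3, -17.9, 8.7]]
234 [[-1.3, -17.8, 3.1], [-0.3, -17.9, 2.8]]
```

View pics/w4c.png

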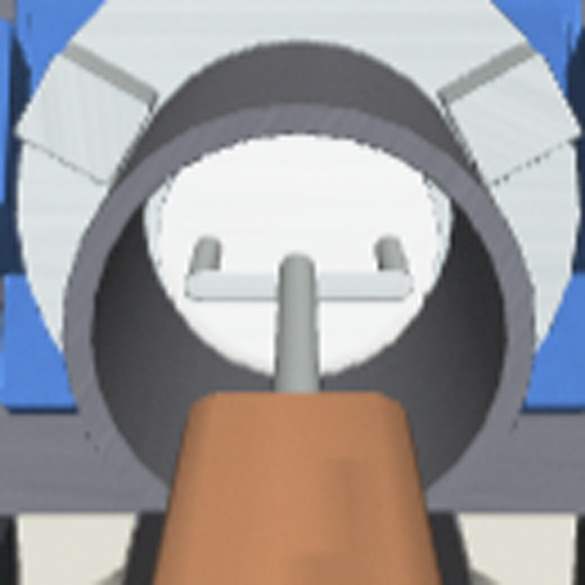

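Emit:
arm_command([
  [[0,-4.5,5],[0.2,0,0]],
  [[0,-4.5,20],[0.2,0,0]],
  [[0,-4.5,40],[0.2,0,0]],
  [[0,-4.5,58],[0.2,0,0]],
  [[0,-4.5,66],[0.2,0,0]],
])

```text
time: 6.6
position: [0.5547, -0.0611, 0.308]
eef_rot: [-0.189, 0.711, -0.654, 0.174]
wrist_force: [-0.9, -0.1, -1.6]
finger_gap: 0.0259
```

Emit:
arm_command([
  [[0,0,0],[0,0,0]],
])

```text
time: 6.68
position: [0.5544, -0.0611, 0.3082]
eef_rot: [-0.189, 0.711, -0.654, 0.174]
wrist_force: [-0.2, -0.2, -1.2]
finger_gap: 0.0258
```

Run:
```python
from plan import *
state();  rel(bore(.031,.032),RB)
```

```text
t 6.6833 pos [ 0.5544 -0.0611  0.3082] pipe: xs 30.1 ys -0.6 zj 100.1 F [-0.2 -0.2 -1.2] gap 0.0258
shift [-0.7 -1.2 68.1] turn [ 0.24 -0.1  -0.12] rows>=1.6
```

Emit:
arm_command([
  [[-0.5,-1,10],[0.2,0,0]],
  [[-0.5,-1,26],[0.2,0,0]],
  [[-0.5,-1,44],[0.2,0,0]],
  [[-0.5,-1,60],[0.2,0,0]],
  [[-0.5,-1,67],[0.2,0,0]],
])

```text
time: 7.1
position: [0.589, -0.0572, 0.2522]
eef_rot: [-0.191, 0.711, -0.653, 0.176]
wrist_force: [-0.7, 0.9, -0.9]
finger_gap: 0.0259
```

Emit:
arm_command([
  [[0,0,0],[0,0,0]],
])

```text
time: 7.18
position: [0.5887, -0.0573, 0.2521]
eef_rot: [-0.191, 0.711, -0.654, 0.176]
wrist_force: [0.5, -0.2, -1.5]
finger_gap: 0.0259
```

Run:
```python
from plan import *
state();  rel(bore(.006,.032),RB); c=grab('wrist')
im=cv2.cvtColor(c['pixels'],cv2.COLOR_RGB2BGR)[120:270,200:350]; cv2.imwrite('pics/w5c.png',cv2.resize(im,None,fx=4,fy=4,interpolation=cv2.INTER_CUBIC))
```

```text
t 7.1833 pos [ 0.5887 -0.0573  0.2521] pipe: xs 31.9 ys 0.3 zj 34.3 F [ 0.5 -0.2 -1.5] gap 0.0259
shift [ 0.3 25.9  2.3] turn [-0.07 -0.07 -0.08] rows>=0.6
```

View pics/w5c.png

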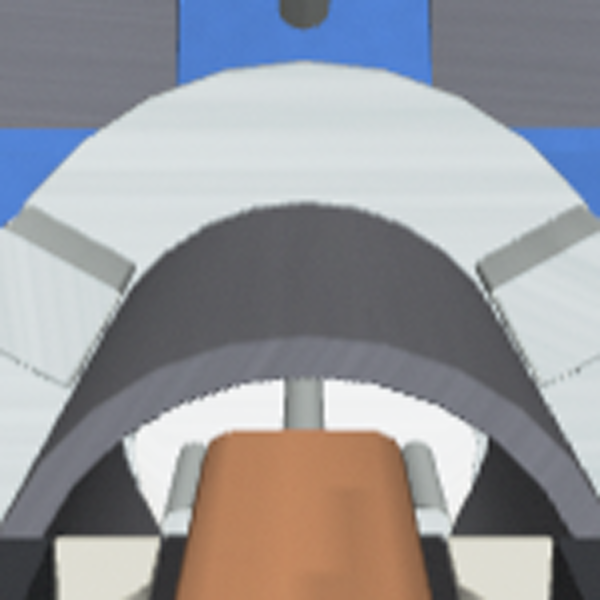

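Emit:
arm_command([
  [[0,5,1.5],[0,0,0]],
  [[0,11,2],[0,0,0]],
  [[0,17,2],[0,0,0]],
  [[0,23,2],[0,0,0]],
  [[0,25.5,2],[0,0,0]],
])

```text
time: 7.65
position: [0.5664, -0.0589, 0.2383]
eef_rot: [-0.192, 0.711, -0.653, 0.176]
wrist_force: [-0.6, 0.4, -1.5]
finger_gap: 0.0255
```

Emit:
arm_command([
  [[0,0,0],[0,0,0]],
])

```text
time: 7.73
position: [0.5668, -0.0588, 0.2384]
eef_rot: [-0.192, 0.711, -0.653, 0.176]
wrist_force: [-0.6, 0.2, -1.6]
finger_gap: 0.026
```

Run:
```python
from plan import *
state();  rel(bore(.006,.032),RB)
```

```text
t 7.7333 pos [ 0.5668 -0.0588  0.2384] pipe: xs 6.0 ys 0.7 zj 33.4 F [-0.6  0.2 -1.6] gap 0.026
shift [0.7 0.  1.4] turn [-0.19 -0.01 -0.06] rows>=0.0
```

Swept under the bar without contact. Now draw up along the bore, slowly.

Emit:
arm_command([
  [[0,0,-6],[0,0,0]],
  [[0,0,-13],[0,0,0]],
  [[0,0,-19],[0,0,0]],
  [[0,0,-25],[0,0,0]],
  [[0,0,-32],[0,0,0]],
])

```text
time: 8.15
position: [0.5512, -0.06, 0.2666]
eef_rot: [-0.192, 0.711, -0.653, 0.176]
wrist_force: [1.8, 0.2, -3.9]
finger_gap: 0.0258
```

Run:
```python
from plan import *
state()
```

```text
t 8.15 pos [ 0.5512 -0.06    0.2666] pipe: xs 6.7 ys 0.8 zj 65.6 F [ 1.8  0.2 -3.9] gap 0.0258
```

Emit:
arm_command([
  [[0,0,-9],[0,0,0]],
  [[0,0,-20],[0,0,0]],
  [[0,0,-32],[0,0,0]],
  [[0,0,-44],[0,0,0]],
  [[0,0,-54],[0,0,0]],
])

```text
time: 8.57
position: [0.5239, -0.0624, 0.314]
eef_rot: [-0.192, 0.711, -0.653, 0.176]
wrist_force: [0.1, 0.7, -4.1]
finger_gap: 0.0258
```

Run:
```python
from plan import *
state(); c=grab('wrist'); save(c,'wrist6',1.4)
```

```text
t 8.5667 pos [ 0.5239 -0.0624  0.314 ] pipe: xs 6.6 ys 0.8 zj 120.4 F [ 0.1  0.7 -4.1] gap 0.0258
```

View pics/wrist6.png

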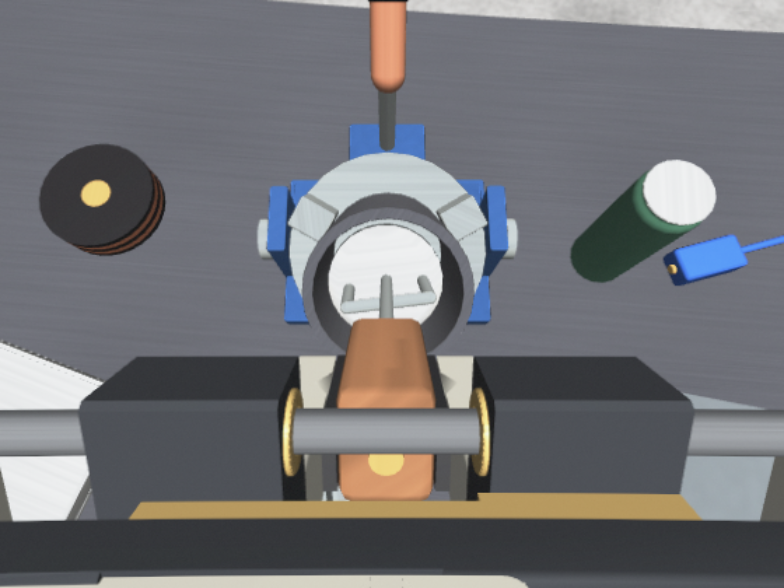

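Emit:
arm_command([
  [[0,0,-9],[0,0,0]],
  [[0,0,-20],[0,0,0]],
  [[0,0,-32],[0,0,0]],
  [[0,0,-44],[0,0,0]],
  [[0,0,-54],[0,0,0]],
])

```text
time: 9.03
position: [0.4969, -0.0647, 0.3601]
eef_rot: [-0.192, 0.711, -0.653, 0.176]
wrist_force: [1.7, -0.5, -4.1]
finger_gap: 0.0258
```

Emit:
arm_command([
  [[0,0,-5],[0,0,0]],
  [[0,0,-11],[0,0,0]],
  [[0,0,-17],[0,0,0]],
  [[0,0,-23],[0,0,0]],
  [[0,0,-29],[0,0,0]],
])

```text
time: 9.45
position: [0.4824, -0.066, 0.3843]
eef_rot: [-0.191, 0.711, -0.653, 0.176]
wrist_force: [-0.7, 0.1, -3.1]
finger_gap: 0.0257
```

Run:
```python
from plan import *
state(); c=grab('wrist'); save(c,'wrist7',1.4); c=grab('side'); save(c,'side7',1.4)
```

```text
t 9.45 pos [ 0.4824 -0.066   0.3843] pipe: xs 5.7 ys 0.7 zj 202.1 F [-0.7  0.1 -3.1] gap 0.0257
```

View pics/wrist7.png

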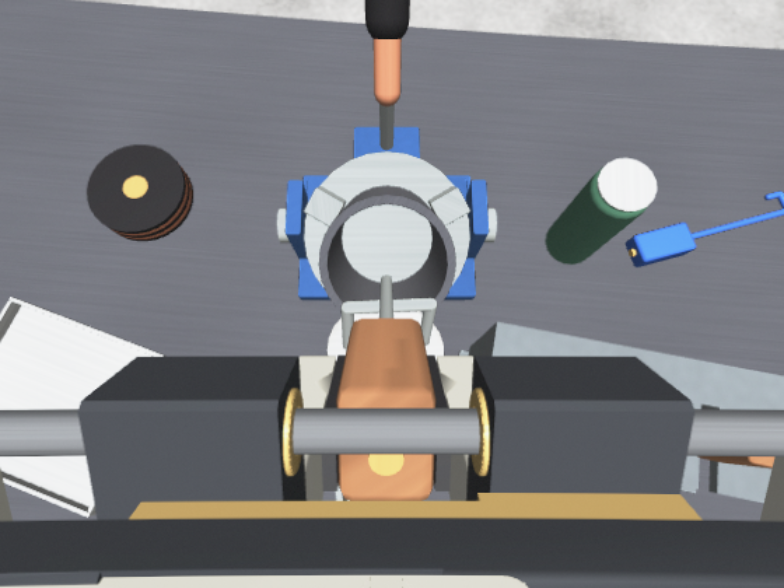

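View pics/side7.png

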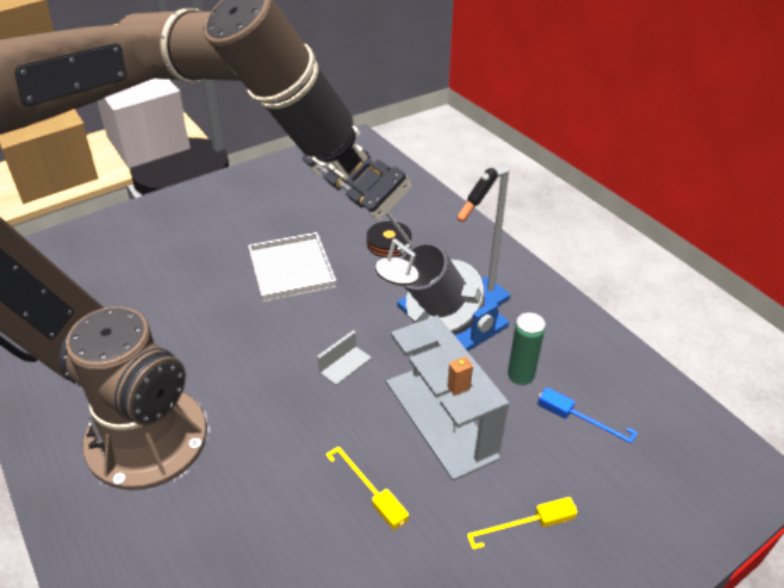

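```bash
cat >> plan.py <<'E'
RV=toolR([0,0,-1],-RP[:,1])
E
python3 - <<'E'
from plan import *
rel([.44,-.04,.42],RV)
rel([.45,.12,.40],RV)
E
```

```text
shift [-29.5  17.7 -50.2] turn [-30.25   0.    -0.07] rows>=4.2
shift [-188.     7.5  -21. ] turn [-30.25   0.    -0.07] rows>=4.5
```

Emit:
arm_command([
  [[-2,2,-10],[-3,0,0]],
  [[-6,5,-20],[-7,0,0]],
  [[-12,9,-30],[-12,0,0]],
  [[-20,14,-40],[-17.5,0,0]],
  [[-30,18,-50],[-23,0,0]],
])

```text
time: 9.97
position: [0.4395, -0.0392, 0.4199]
eef_rot: [-0.045, 0.735, -0.675, 0.041]
wrist_force: [0.3, -1.1, -4.2]
finger_gap: 0.0257
```

Run:
```python
from plan import *
state(); rel([.473,.29,.36],RV); rel([.45,.12,.40],RV)
```

```text
t 9.9667 pos [ 0.4395 -0.0392  0.4199] pipe: xs -11.6 ys 31.1 zj 253.2 F [ 0.3 -1.1 -4.2] gap 0.0257
shift [-325.2  -53.5   67.2] turn [-7.02  0.04 -0.06] rows>=8.1
shift [-157.7  -21.3   22.8] turn [-7.02  0.04 -0.06] rows>=3.9
```

Emit:
arm_command([
  [[-3,0,0],[-2,0,0]],
  [[-9,-1,1],[-4,0,0]],
  [[-19,-3,3],[-6,0,0]],
  [[-33,-5,6],[-7,0,0]],
  [[-51,-7,9],[-7,0,0]],
])

```text
time: 10.38
position: [0.4451, 0.0126, 0.4099]
eef_rot: [-0.0, 0.736, -0.677, 0.001]
wrist_force: [0.6, -0.0, -2.8]
finger_gap: 0.0258
```

Emit:
arm_command([
  [[-20,-4,4],[0,0,0]],
  [[-41,-8,8],[0,0,0]],
  [[-62,-12,13],[0,0,0]],
  [[-83,-16,18],[0,0,0]],
  [[-104,-20,22],[0,0,0]],
])

```text
time: 10.8
position: [0.4555, 0.1189, 0.3884]
eef_rot: [-0.002, 0.736, -0.676, 0.001]
wrist_force: [0.8, -0.7, -4.0]
finger_gap: 0.0255
```

Run:
```python
from plan import *
state(); rel([.473,.29,.34],RV)
```

```text
t 10.8 pos [0.4555 0.1189 0.3884] pipe: xs -1.8 ys 187.2 zj 211.1 F [ 0.8 -0.7 -4. ] gap 0.0255
shift [-169.   -31.8   48.6] turn [-0.24  0.04 -0.07] rows>=4.3
```

Emit:
arm_command([
  [[-21,-4,5],[0,0,0]],
  [[-42,-8,11],[0,0,0]],
  [[-63,-12,17],[0,0,0]],
  [[-83,-16,23],[0,0,0]],
  [[-103,-20,29],[0,0,0]],
])

```text
time: 11.22
position: [0.4668, 0.2234, 0.3594]
eef_rot: [-0.002, 0.737, -0.676, 0.001]
wrist_force: [0.2, -0.3, -4.4]
finger_gap: 0.0255
```

Emit:
arm_command([
  [[-19,-3,5],[0,0,0]],
  [[-36,-6,10],[0,0,0]],
  [[-50,-9,15],[0,0,0]],
  [[-60,-11,18],[0,0,0]],
  [[-66,-12,20],[0,0,0]],
])

```text
time: 11.63
position: [0.4728, 0.2898, 0.3392]
eef_rot: [-0.001, 0.737, -0.676, 0.001]
wrist_force: [0.3, 0.0, -3.6]
finger_gap: 0.0258
```

Emit:
arm_command([
  [[0,0,0],[0,0,0]],
  [[0,0,0],[0,0,0]],
  [[0,0,0],[0,0,0]],
])

```text
time: 11.88
position: [0.4726, 0.2879, 0.3405]
eef_rot: [-0.001, 0.736, -0.677, 0.001]
wrist_force: [-0.3, -0.8, -3.3]
finger_gap: 0.0258
```

Run:
```python
from plan import *
state(); rel([.473,.29,.34],RV)
for n in ['side','top','wrist']: c=grab(n); save(c,n+'8',1.4)
```

```text
t 11.8833 pos [0.4726 0.2879 0.3405] pipe: xs 1.6 ys 354.2 zj 153.8 F [-0.3 -0.8 -3.3] gap 0.0258
shift [-2.  -0.6  0.5] turn [-0.21  0.02 -0.09] rows>=0.1
```

View pics/side8.png

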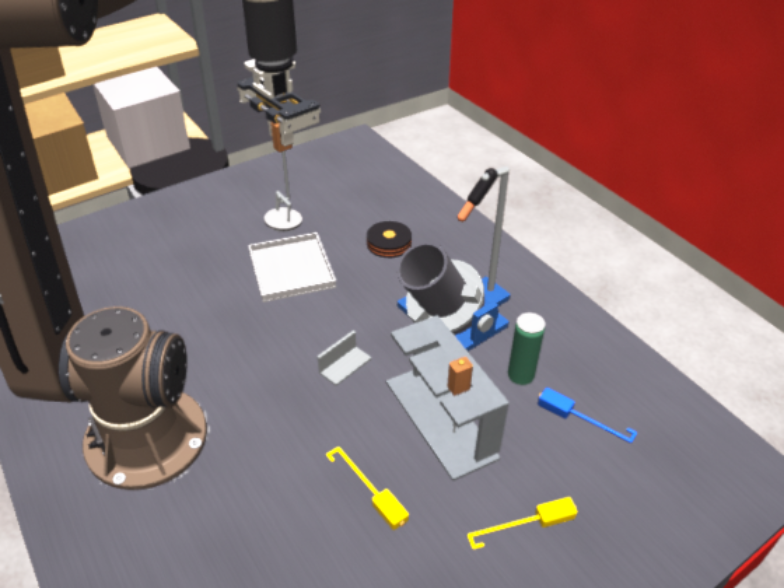

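View pics/wrist8.png

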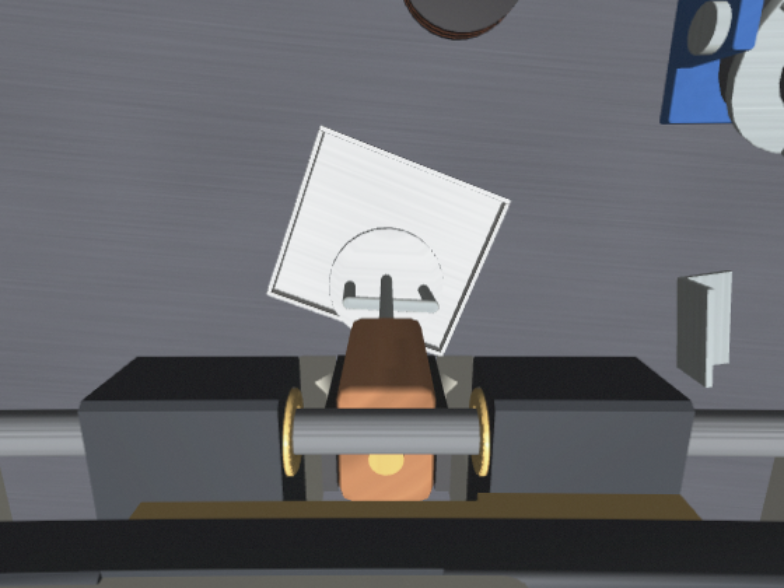

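Run:
```python
from plan import *
for n in ['top','side','wrist']:
    c=load(n); X=cloud(c); px=c['pixels'].astype(int)
    w=np.isfinite(X).all(-1)
    m=w&(X[...,2]<.03)&(X[...,2]>-.01)&(X[...,0]>.33)&(X[...,0]<.6)&(X[...,1]>.15)&(X[...,1]<.43)&(px.min(-1)>150)
    m=cv2.morphologyEx(m.astype(np.uint8),cv2.MORPH_OPEN,np.ones((3,3)))>0
    P=X[m]; 
    if len(P)>20: print(n,'tray',len(P),cv2.minAreaRect((P[:,:2]*1000).astype(np.float32)))
    m=w&(X[...,2]<.18)&(X[...,2]>.12)&(X[...,0]>.38)&(X[...,0]<.56)&(X[...,1]>.2)&(X[...,1]<.38)
    P=X[m]; 
    if len(P)>20: 
        print(n,'plug',len(P),P.min(0),P.max(0),np.median(P,0))
        hp=np.median(P[:,2]); D=P[abs(P[:,2]-hp)<.006]; print('   circle',cv2.minEnclosingCircle((D[:,:2]*1000).astype(np.float32)))
        A=np.c_[D[:,:2],np.ones(len(D))]; k=np.linalg.lstsq(A,D[:,2],rcond=None)[0]; print('  tilt',np.degrees(k[:2]))
    m=w&(X[...,2]<.214)&(X[...,2]>.198)&(X[...,0]>.42)&(X[...,0]<.5)&(X[...,1]>.24)&(X[...,1]<.34); P=X[m]; print('  bar',len(P),P.min(0) if len(P) else '',P.max(0) if len(P) else '',np.median(P,0))
```

```text
top tray 2589 ((462.6435241699219, 291.39312744140625), (200.3560333251953, 176.95816040039062), 74.10157775878906)
top plug 486 [0.4172 0.2412 0.1414] [0.4955 0.3203 0.1783] [0.4463 0.2707 0.1578]
   circle ((452.35693359375, 282.2197265625), 41.25674057006836)
  tilt [-3.1475  2.1807]
  bar 18 [0.4586 0.2532 0.1995] [0.464  0.2673 0.2074] [0.4612 0.2602 0.2052]
side tray 1888 ((469.12646484375, 303.4049072265625), (234.21202087402344, 179.07894897460938), 73.95209503173828)
side plug 349 [0.4121 0.2402 0.1441] [0.4915 0.3205 0.1795] [0.4475 0.272  0.1607]
   circle ((450.5304870605469, 281.18463134765625), 41.98674774169922)
  tilt [-3.8225  1.4854]
  bar 66 [0.4474 0.2527 0.198 ] [0.4767 0.3131 0.2138] [0.4587 0.2839 0.2072]
wrist tray 11385 ((457.9993591308594, 288.2266540527344), (199.0817413330078, 178.47537231445312), 74.231689453125)
wrist plug 3606 [0.4266 0.2467 0.1459] [0.5003 0.3279 0.18  ] [0.4715 0.2906 0.159 ]
   circle ((459.2181396484375, 287.4149475097656), 40.85393524169922)
  tilt [-1.9436  1.9723]
  bar 569 [0.4557 0.2546 0.198 ] [0.4776 0.314  0.2129] [0.4616 0.2823 0.2067]
```

Emit:
arm_command([
  [[-2,-2,6],[0,0,0]],
  [[-4,-4,20],[0,0,0]],
  [[-5,-5,38],[0,0,0]],
  [[-5,-5,57],[0,0,0]],
  [[-5,-5,75],[0,0,0]],
])

```text
time: 12.45
position: [0.4774, 0.2938, 0.2639]
eef_rot: [-0.001, 0.736, -0.677, 0.001]
wrist_force: [0.3, 0.1, -4.4]
finger_gap: 0.0256
```

Emit:
arm_command([
  [[0,0,14],[0,0,0]],
  [[0,0,25],[0,0,0]],
  [[0,0,34],[0,0,0]],
  [[0,0,41],[0,0,0]],
  [[0,0,46],[0,0,0]],
])

```text
time: 12.87
position: [0.4776, 0.294, 0.2185]
eef_rot: [-0.001, 0.736, -0.676, 0.001]
wrist_force: [-0.6, 0.7, -3.5]
finger_gap: 0.0258
```

Run:
```python
from plan import *
s=state(); print('underside est',s['position'][2]-.2008)
c=grab('wrist'); save(c,'wrist9',1.4)
```

```text
t 12.8667 pos [0.4776 0.294  0.2185] pipe: xs -54.6 ys 359.8 zj 45.4 F [-0.6  0.7 -3.5] gap 0.0258
underside est 0.017694148245176594
```

View pics/wrist9.png

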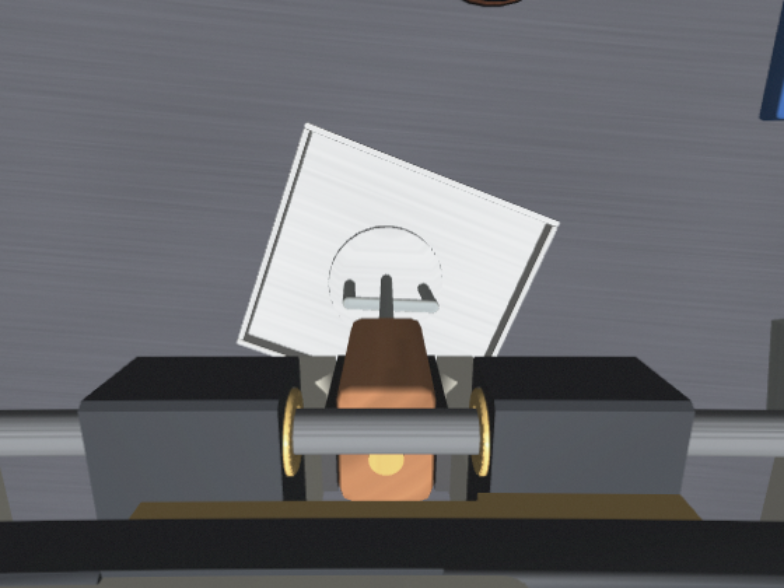

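Emit:
arm_command([
  [[0,0,3],[0,0,0]],
  [[0,0,6],[0,0,0]],
  [[0,0,9],[0,0,0]],
  [[0,0,11],[0,0,0]],
  [[0,0,13],[0,0,0]],
])

```text
time: 13.33
position: [0.4777, 0.2942, 0.2061]
eef_rot: [-0.002, 0.736, -0.676, 0.001]
wrist_force: [-1.0, 0.6, -2.7]
finger_gap: 0.0258
```

Emit:
arm_command([
  [[0,0,1.5],[0,0,0]],
  [[0,0,3],[0,0,0]],
  [[0,0,5],[0,0,0]],
  [[0,0,7],[0,0,0]],
  [[0,0,9],[0,0,0]],
])

```text
time: 13.75
position: [0.4777, 0.2941, 0.197]
eef_rot: [-0.001, 0.736, -0.676, 0.001]
wrist_force: [-0.3, 0.8, -1.7]
finger_gap: 0.0257
```

Run:
```python
from plan import *
s=state(); print('underside est',s['position'][2]-.2008)
```

```text
t 13.75 pos [0.4777 0.2941 0.197 ] pipe: xs -65.3 ys 359.9 zj 26.8 F [-0.3  0.8 -1.7] gap 0.0257
underside est -0.0037885928707688254
```

Emit:
arm_command([
  [[0,0,3],[0,0,0]],
  [[0,0,7],[0,0,0]],
  [[0,0,11],[0,0,0]],
  [[0,0,14],[0,0,0]],
  [[0,0,15],[0,0,0]],
])

```text
time: 14.17
position: [0.4774, 0.2938, 0.1812]
eef_rot: [-0.001, 0.736, -0.677, 0.001]
wrist_force: [-0.1, -0.5, -0.5]
finger_gap: 0.0256
```

Run:
```python
from plan import *
s=state(); c=grab('side'); X=cloud(c)
im=cv2.cvtColor(c['pixels'],cv2.COLOR_RGB2BGR)[140:240,150:270]; cv2.imwrite('pics/s10.png',cv2.resize(im,None,fx=6,fy=6,interpolation=cv2.INTER_CUBIC))
c=grab('wrist'); im=cv2.cvtColor(c['pixels'],cv2.COLOR_RGB2BGR)[120:270,200:350]; cv2.imwrite('pics/w10.png',cv2.resize(im,None,fx=4,fy=4,interpolation=cv2.INTER_CUBIC))
```

```text
t 14.1667 pos [0.4774 0.2938 0.1812] pipe: xs -73.5 ys 359.6 zj 13.2 F [-0.1 -0.5 -0.5] gap 0.0256
```

View pics/s10.png

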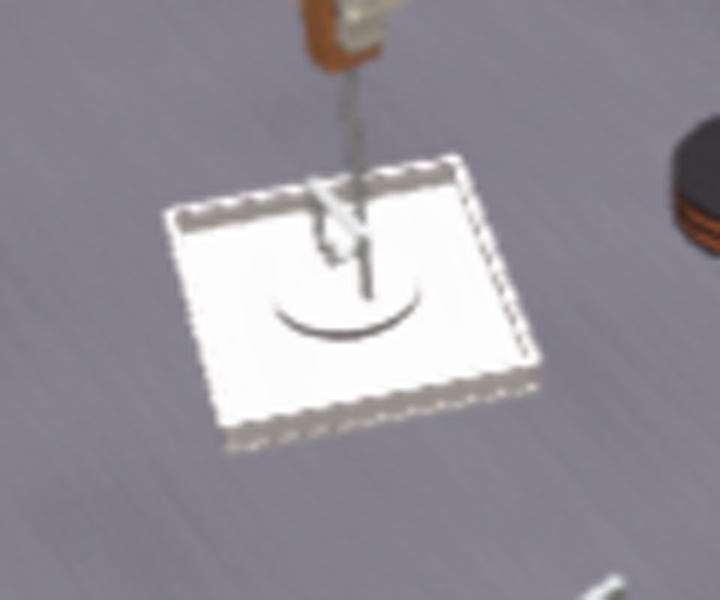

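View pics/w10.png

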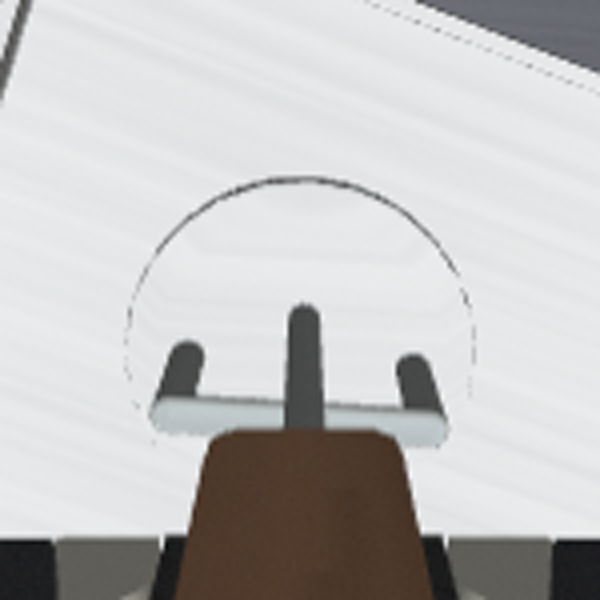

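Emit:
arm_command([
  [[0,-5,0],[0,0,0]],
  [[0,-12,0],[0,0,0]],
  [[0,-19,0],[0,0,0]],
  [[0,-27,0],[0,0,0]],
  [[0,-32,0],[0,0,0]],
])

```text
time: 14.68
position: [0.5109, 0.2969, 0.1821]
eef_rot: [-0.001, 0.736, -0.677, 0.001]
wrist_force: [0.5, 0.2, -1.8]
finger_gap: 0.0258
```

Emit:
arm_command([
  [[0,0,-3],[0,0,0]],
  [[0,0,-12],[0,0,0]],
  [[0,0,-25],[0,0,0]],
])

```text
time: 14.93
position: [0.5089, 0.2961, 0.2067]
eef_rot: [-0.0, 0.736, -0.677, 0.001]
wrist_force: [0.3, 0.6, -1.8]
finger_gap: 0.0261
```

Run:
```python
from plan import *
s=state(); c=grab('wrist'); save(c,'wrist11',1.4)
```

```text
t 14.9333 pos [0.5089 0.2961 0.2067] pipe: xs -33.3 ys 359.2 zj 19.5 F [ 0.3  0.6 -1.8] gap 0.0261
```

View pics/wrist11.png

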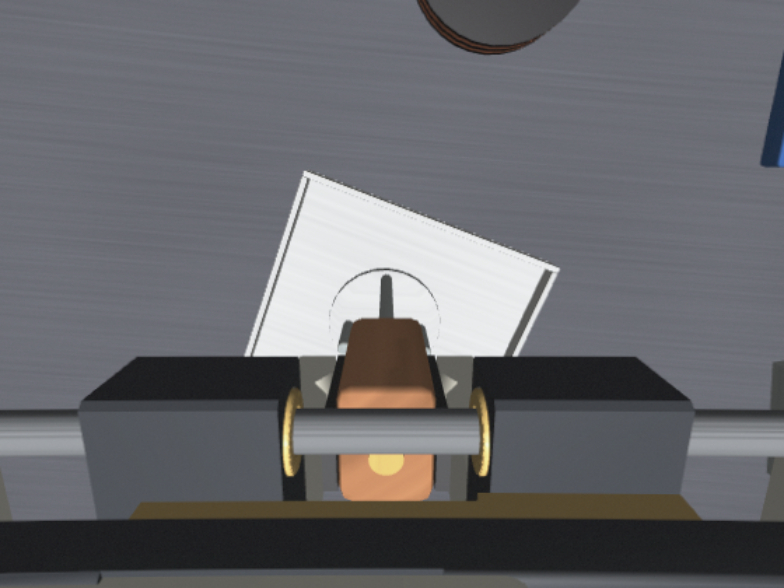

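```bash
cat >> plan.py <<'E'
RR=toolR([0,0,-1],-np.array([.108,.9942,0])); EX=np.array([.9942,-.108,0]); RT0=np.array([.491,-.2105,.1693])
E
python3 - <<'E'
from plan import *
print(RT0-EX*.08); rel((RT0-EX*.08)*[1,1,0]+[0,0,.28],RR)
E
```

```text
[ 0.4115 -0.2019  0.1693]
shift [488.7 140.6 -70.9] turn [-0.33  0.11 11.08] rows>=12.3
```

Emit:
arm_command([
  [[0,0,-20],[0,0,0]],
  [[0,0,-50],[0,0,0]],
  [[10,2,-80],[0,0,0.5]],
  [[35,8,-100],[0,0,1]],
  [[70,18,-110],[0,0,2]],
])

```text
time: 15.4
position: [0.4982, 0.2267, 0.3203]
eef_rot: [-0.004, 0.725, -0.689, 0.002]
wrist_force: [0.2, -2.0, -1.4]
finger_gap: 0.0256
```

Run:
```python
from plan import *
state(); rel((RT0-EX*.08)*[1,1,0]+[0,0,.30],RR)
c=grab('top'); save(c,'top12',1.4); c=grab('side'); save(c,'side12',1.4)
```

```text
t 15.4 pos [0.4982 0.2267 0.3203] pipe: xs 9.0 ys 291.0 zj 126.2 F [ 0.2 -2.  -1.4] gap 0.0256
shift [423.5 108.9  18.4] turn [-0.4   0.18  9.17] rows>=10.5
```

View pics/side12.png

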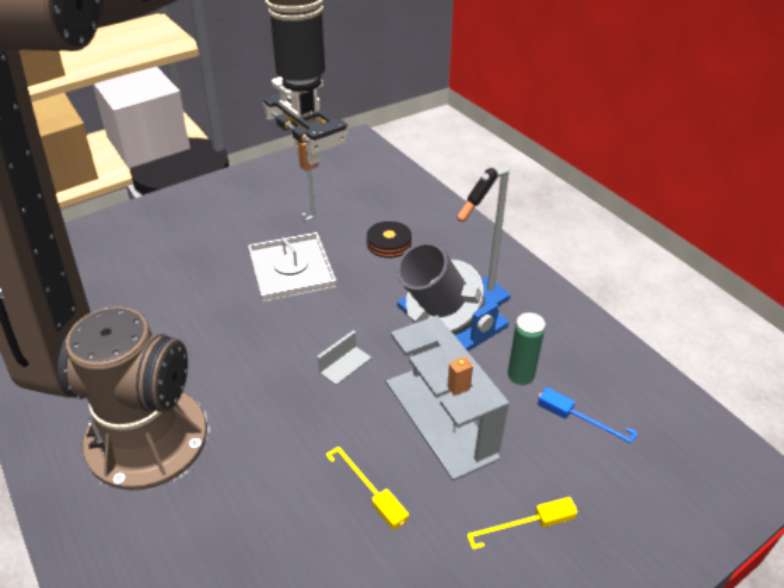

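Plug stands in the tray, loop up, hook free. Continue to the rack.

Emit:
arm_command([
  [[36,10,0],[0,0,1]],
  [[74,20,0],[0,0,2]],
  [[112,30,2],[0,0,3]],
  [[150,40,4],[0,0,4]],
  [[188,50,6],[0,0,5]],
])

```text
time: 15.92
position: [0.4555, 0.0337, 0.3113]
eef_rot: [0.002, -0.694, 0.72, -0.001]
wrist_force: [0.2, -1.0, -1.8]
finger_gap: 0.0258
```

Emit:
arm_command([
  [[38,10,2],[0,0,1]],
  [[75,20,4],[0,0,2]],
  [[111,29,6],[0,0,3]],
  [[144,38,8],[0,0,4]],
  [[174,46,10],[0,0,4.2]],
])

```text
time: 16.33
position: [0.4029, -0.1386, 0.3011]
eef_rot: [0.002, -0.667, 0.745, -0.001]
wrist_force: [0.9, -0.4, -2.2]
finger_gap: 0.0257
```

Run:
```python
from plan import *
state(); rel((RT0-EX*.08)*[1,1,0]+[0,0,.28],RR)
```

```text
t 16.3333 pos [ 0.4029 -0.1386  0.3011] pipe: xs -109.9 ys -64.7 zj 172.8 F [ 0.9 -0.4 -2.2] gap 0.0257
shift [ 62.  -15.5  21.1] turn [-0.27  0.08 -0.2 ] rows>=1.6
```

Emit:
arm_command([
  [[20,-4,3],[0,0,-0.2]],
  [[40,-9,10],[0,0,-0.2]],
  [[55,-13,20],[0,0,-0.2]],
  [[62,-15,40],[0,0,-0.2]],
  [[62,-15,65],[0,0,-0.2]],
])

```text
time: 16.75
position: [0.4133, -0.2017, 0.2364]
eef_rot: [0.002, -0.668, 0.744, -0.002]
wrist_force: [0.7, 0.5, -2.5]
finger_gap: 0.0259
```

Emit:
arm_command([
  [[0,0,20],[0,0,0]],
  [[0,0,40],[0,0,0]],
  [[0,0,52],[0,0,0]],
  [[0,0,60],[0,0,0]],
  [[0,0,60],[0,0,0]],
])

```text
time: 17.17
position: [0.4117, -0.2, 0.1744]
eef_rot: [0.001, -0.668, 0.744, -0.0]
wrist_force: [0.5, -0.6, -2.2]
finger_gap: 0.026
```

Run:
```python
from plan import *
state(); rel((RT0-EX*.08)+[0,0,.004],RR)
```

```text
t 17.1667 pos [ 0.4117 -0.2     0.1744] pipe: xs -170.3 ys -126.7 zj 61.3 F [ 0.5 -0.6 -2.2] gap 0.026
shift [1.9 0.  1.1] turn [-0.06  0.06  0.06] rows>=0.1
```

Run:
```python
from plan import *
c=grab('wrist'); save(c,'wrist13',1.4); p,R=pose(); X=cloud(c); r=(X-p)@R*1000
for v in (205,212,219,225): print([r[v,u].round(1).tolist() for u in (274,276,278)])
```

```text
[[-1.5, -3.2, 111.8], [0.1, -3.4, 111.0], [1.6, -2.6, 114.1]]
[[-1.4, -3.1, 91.9], [0.0, -3.4, 90.8], [1.5, -3.0, 92.4]]
[[-1.3, -3.4, 73.4], [0.0, -3.5, 73.3], [1.4, -2.9, 75.0]]
[[-1.3, -3.4, 60.3], [0.0, -4.0, 58.4], [1.3, -3.0, 61.5]]
```

View pics/wrist13.png

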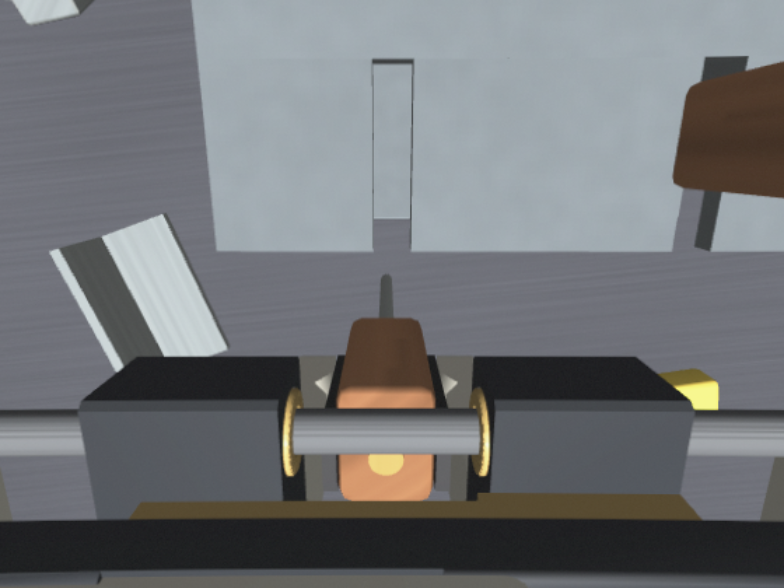

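Emit:
arm_command([
  [[2,0,0.5],[0,0,0]],
  [[2,-6,0.5],[0,0,0]],
  [[2,-14,0.5],[0,0,0]],
  [[2,-22,0.5],[0,0,0]],
  [[2,-30,0.5],[0,0,0]],
])

```text
time: 17.63
position: [0.4436, -0.2056, 0.1756]
eef_rot: [0.002, -0.668, 0.744, -0.001]
wrist_force: [1.2, -0.3, -1.4]
finger_gap: 0.0261
```

Run:
```python
from plan import *
state(); rel(RT0+[0,0,.004],RR)
c=grab('wrist'); save(c,'wrist14',1.4)
```

```text
t 17.6333 pos [ 0.4436 -0.2056  0.1756] pipe: xs -142.6 ys -135.0 zj 46.6 F [ 1.2 -0.3 -1.4] gap 0.0261
shift [ -0.2 -47.6   2.5] turn [-0.24  0.05  0.06] rows>=1.1
```

View pics/wrist14.png

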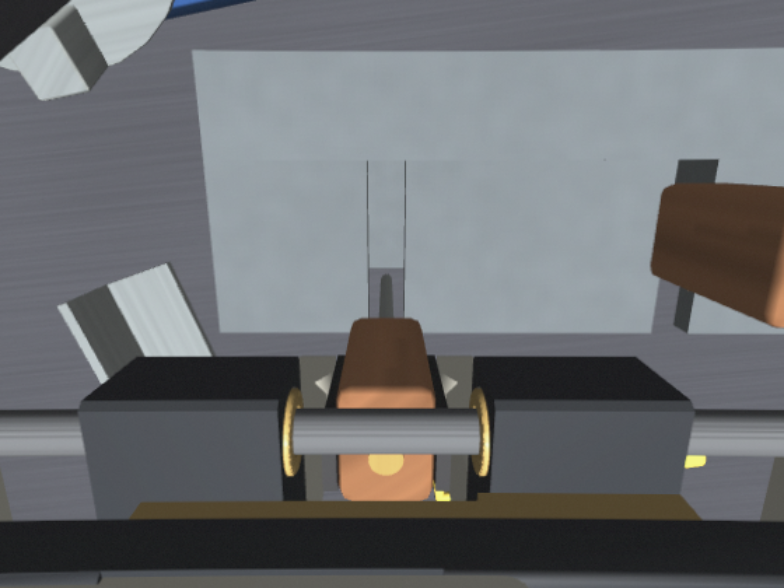

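Shank (386) is centred on the slot (368–405). Slide in.

Emit:
arm_command([
  [[0,-8,1],[0,0,0]],
  [[0,-18,1.5],[0,0,0]],
  [[0,-29,1.5],[0,0,0]],
  [[0,-40,1.5],[0,0,0]],
  [[0,-47,1.5],[0,0,0]],
])

```text
time: 18.1
position: [0.4907, -0.2106, 0.1736]
eef_rot: [0.001, -0.668, 0.744, -0.001]
wrist_force: [0.7, -0.2, -1.2]
finger_gap: 0.0256
```

Emit:
arm_command([
  [[0,0,0],[0,0,0]],
])

```text
time: 18.18
position: [0.4907, -0.2106, 0.1734]
eef_rot: [0.001, -0.668, 0.744, -0.001]
wrist_force: [0.5, -0.1, -1.7]
finger_gap: 0.0259
```

Run:
```python
from plan import *
state(); rel(RT0,RR)
```

```text
t 18.1833 pos [ 0.4907 -0.2106  0.1734] pipe: xs -103.4 ys -144.1 zj 21.6 F [ 0.5 -0.1 -1.7] gap 0.0259
shift [-0.2 -0.3  4.1] turn [-0.17  0.03  0.07] rows>=0.1
```

Emit:
arm_command([
  [[0,0,1.5],[0,0,0]],
  [[0,0,3],[0,0,0]],
  [[0,0,4],[0,0,0]],
  [[0,0,4],[0,0,0]],
])

```text
time: 18.52
position: [0.4884, -0.2104, 0.1696]
eef_rot: [0.001, -0.668, 0.744, -0.001]
wrist_force: [0.2, 0.8, -1.8]
finger_gap: 0.026
```

Run:
```python
from plan import *
state(); rel(RT0,RR)
```

```text
t 18.5167 pos [ 0.4884 -0.2104  0.1696] pipe: xs -107.2 ys -143.6 zj 19.4 F [ 0.2  0.8 -1.8] gap 0.026
shift [-0.2 -2.6  0.3] turn [-0.16  0.06  0.05] rows>=0.1
```

Emit:
arm_command([
  [[0,-1,1],[0,0,0]],
  [[0,-1,1],[0,0,0]],
])

```text
time: 18.68
position: [0.4896, -0.2106, 0.1692]
eef_rot: [0.001, -0.668, 0.744, -0.001]
wrist_force: [-3.0, 0.5, 3.7]
finger_gap: 0.0257
```

Emit:
arm_command([
  [[0,0,0],[0,0,0]],
  [[0,0,0],[0,0,0]],
  [[0,0,0],[0,0,0]],
  [[0,0,0],[0,0,0]],
  [[0,0,0],[0,0,0]],
], jaw=80)

```text
time: 19.1
position: [0.4901, -0.2106, 0.1689]
eef_rot: [0.001, -0.668, 0.744, -0.001]
wrist_force: [-0.0, -0.1, 0.1]
finger_gap: 0.0536
```

Emit:
arm_command([
  [[0,0,0],[0,0,0]],
  [[0,0,0],[0,0,0]],
  [[0,0,0],[0,0,0]],
])

```text
time: 19.35
position: [0.49, -0.2105, 0.1687]
eef_rot: [0.001, -0.668, 0.744, -0.001]
wrist_force: [-0.4, 0.8, -0.0]
finger_gap: 0.0733
```

Seated (contact +3.7 N) and released. Retreat straight up.

Emit:
arm_command([
  [[0,0,-5],[0,0,0]],
  [[0,0,-20],[0,0,0]],
  [[0,0,-45],[0,0,0]],
  [[0,0,-75],[0,0,0]],
  [[0,0,-105],[0,0,0]],
])

```text
time: 19.77
position: [0.4892, -0.2106, 0.2751]
eef_rot: [0.001, -0.668, 0.744, -0.001]
wrist_force: [0.7, 0.7, 1.2]
finger_gap: 0.0798
```

Emit:
arm_command([
  [[0,10,-25],[0,0,0]],
  [[0,30,-50],[0,0,0]],
  [[0,50,-65],[0,0,0]],
  [[0,60,-70],[0,0,0]],
  [[0,60,-70],[0,0,0]],
])

```text
time: 20.18
position: [0.4288, -0.2043, 0.3461]
eef_rot: [0.003, -0.668, 0.744, -0.002]
wrist_force: [0.1, -0.2, 0.1]
finger_gap: 0.0799
```

Run:
```python
from plan import *
state()
for n in ['side','top','wrist']: c=grab(n); save(c,n+'15',1.4)
for n in ['wrist','side','top']:
    c=load(n); X=cloud(c); px=c['pixels'].astype(int); r,g,b=px[...,0],px[...,1],px[...,2]
    for y0,y1 in [(-.26,-.16),(-.37,-.27)]:
        k=(r>g*1.25)&(X[...,2]>.205)&(X[...,2]<.225)&(X[...,1]>y0)&(X[...,1]<y1)&(X[...,0]>.44)&(X[...,0]<.54); P=X[k]
        if len(P)>5: print(n,len(P),np.median(P,0),cv2.minAreaRect((P[:,:2]*1000).astype(np.float32)))
    k=(X[...,2]>.019)&(X[...,2]<.08)&(X[...,0]>.40)&(X[...,0]<.525)&(X[...,1]>.235)&(X[...,1]<.345); P=X[k]
    if len(P)>20:
        D=P[abs(P[:,2]-.024)<.004]; print(n,'plug disc',len(D),np.median(D,0),cv2.minEnclosingCircle((D[:,:2]*1000).astype(np.float32)),'max z',P[:,2].max())
```

```text
t 20.1833 pos [ 0.4288 -0.2043  0.3461] pipe: xs -70.0 ys -132.4 zj 201.6 F [ 0.1 -0.2  0.1] gap 0.0799
wrist 1245 [ 0.4913 -0.2104  0.2142] ((490.4886474609375, -210.27841186523438), (25.094030380249023, 32.61561965942383), 83.85762023925781)
wrist 1359 [ 0.481  -0.3166  0.2141] ((480.200927734375, -318.8378601074219), (25.796602249145508, 32.31965255737305), 83.52391052246094)
side 125 [ 0.4852 -0.2151  0.2135] ((487.6060485839844, -211.65603637695312), (29.30184555053711, 33.62269973754883), 79.87081146240234)
side 141 [ 0.4745 -0.3237  0.2131] ((477.4400634765625, -320.0741271972656), (27.579669952392578, 34.88658905029297), 82.24488830566406)
side plug disc 225 [0.4581 0.2879 0.0242] ((462.17755126953125, 290.3805847167969), 41.430965423583984) max z 0.0756915601349405
top plug disc 159 [0.4721 0.3069 0.0232] ((464.82757568359375, 299.81671142578125), 34.66074752807617) max z 0.07413559223543269
```

View pics/side15.png

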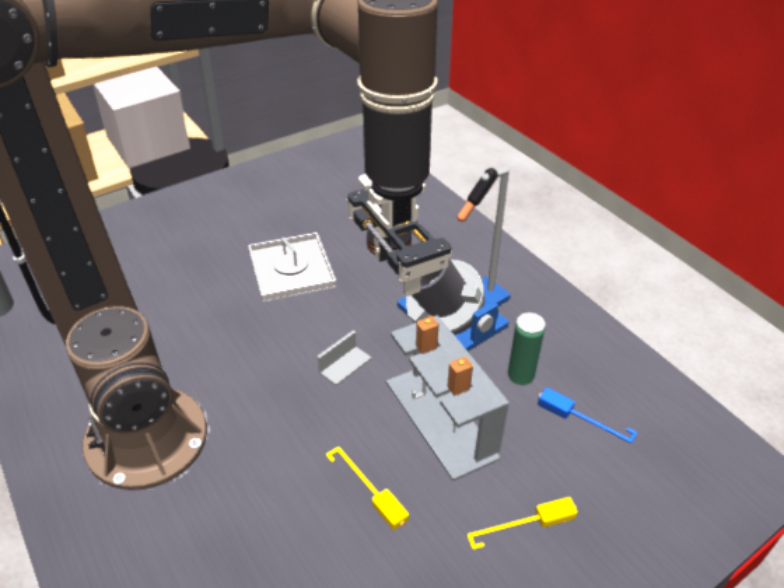

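View pics/wrist15.png

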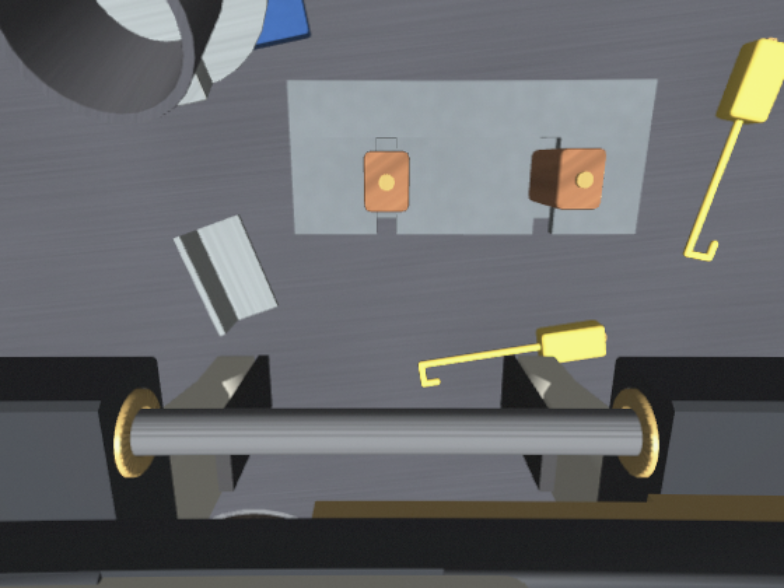

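View pics/top15.png

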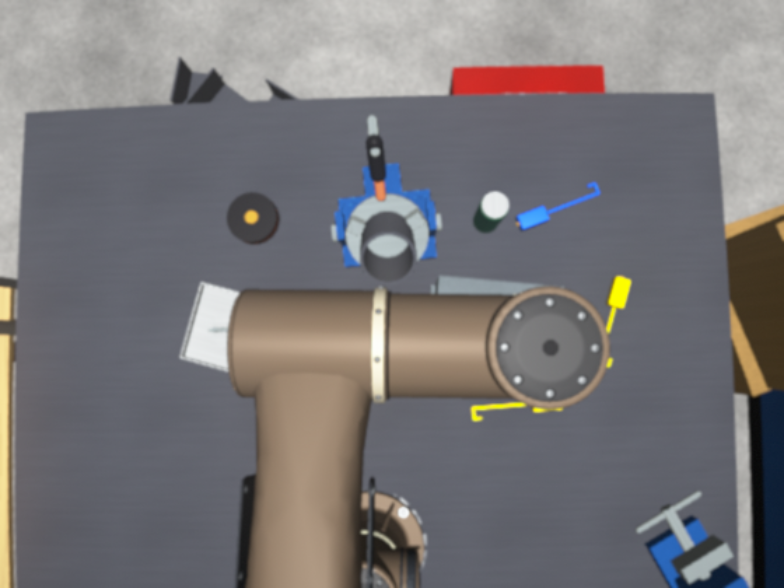

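Run:
```python
from h import *
print(readout.sense()['qd'].round(3)); print(hand_in())
```

```text
[-0.     0.022 -0.001  0.001 -0.001  0.001]
the job is handed in; nothing more can be done
None
```

I drew the plug out of the pipe with the hook alone, set it down flat in the tray and unhooked it. I then hung the hook back in the left slot it came from and handed in at about 20 s of the 72 s allowed. The hand-in reports no verdict, so this rests on my last checks:

- **Plug:** it stands loop up at about (0.462, 0.290), with the tray centre measured at (0.463, 0.290). Its disc top is at 0.024 m, which is a 20 mm disc on the 4 mm tray floor. That position comes from the side camera. The arm half-hid the tray in the top picture, so the top camera's circle fit (10 mm off in y) was not used.
- **Hook:** its handle is at about (0.490, -0.210), within 2 mm of where it hung before. The handle top is at 0.214 m, so the handle centre is at about 0.182 m, upright. I felt it seat on the plate at 3.7 N before opening the gripper.
- **Bystanders:** the scriber re-measured within 1 mm of its first position. The can, discs and steel angle look unmoved in the final pictures but were not re-measured.
- **Forces:** wrist readings stayed under about 6 N in every reading I took, and I saw no sign of the arm or gripper touching the pipe, its positioner or the torch. The arm was clear of everything at hand-in.

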